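# Fetch the brass coupling from behind the cans on a hardware stall

### The job

A customer wants the brass coupling that is hemmed in by the three cans in the grey display tray. First clear all three cans onto the black rubber mat, standing upright, and only then lift the coupling out and lay it flat, same way up, in the yellow order tray; with the coupling there, and the cans having waited on the mat until then, put the cans back, each standing in the middle of the tile of its own colour (they may be standing on the wrong tiles now). Do not let a can fall over.

Things in the scene. Friction and masses are not known exactly. Their poses are not given: they have to be found in the camera images.
- red_can_mid (a point): Red can, upright, round, 48 mm across its straight body and 90 mm tall, a spray can with a domed shoulder, a narrower red cap and a white band near its foot; 0.15 to 0.31 kg. This point is on its axis, 45 mm above its base, i.e. half-way up; z points up. The straight 48 mm body reaches up to 70 mm above the base. It starts on one of the three tiles, not always its own.
- green_can_mid (a point): Green can, upright, round, 48 mm across its straight body and 86 mm tall, a straight canister with a black lid and a white band near its foot; 0.15 to 0.31 kg. This point is on its axis, 43 mm above its base, i.e. half-way up; z points up. The straight 48 mm body reaches up to 74 mm above the base. It starts on one of the three tiles, not always its own.
- blue_can_mid (a point): Blue can, upright, round, 48 mm across its straight body and 90 mm tall, an oil bottle with a sloping shoulder, a small white cap and a silver band near its foot; 0.15 to 0.31 kg. This point is on its axis, 45 mm above its base, i.e. half-way up; z points up. The straight 48 mm body reaches up to 68 mm above the base. It starts on one of the three tiles, not always its own.
- coupling_mid (a point): Brass hose coupling, a low knurled ring lying flat with a black bore on top, 46 mm across (over the knurls; 44 mm under them, so it grips at 44 mm) and 28 mm tall, 0.16 kg. This point is its centre, 14 mm above its underside. It starts on the 4 mm floor of the grey display tray, cans close on three sides (gaps about 15 mm); its open side is +x of the tile axes.
- tile_red: Fixed flat red tile, 72 x 72 x 4 mm, on the 4 mm floor of the grey display tray; the red can belongs at its centre. Origin: centre of its underside, x and y along its edges. The tiles lie to -x, +y and -y of the brass coupling (tile axes; any order), centres 62 mm from it, each under some can at the start. The tray's walls are 34 mm high and 38 mm or more from tile centres.
- tile_green: Fixed flat green tile, 72 x 72 x 4 mm, on the 4 mm floor of the grey display tray; the green can belongs at its centre. Origin: centre of its underside, x and y along its edges. The tiles lie to -x, +y and -y of the brass coupling (tile axes; any order), centres 62 mm from it, each under some can at the start. The tray's walls are 34 mm high and 38 mm or more from tile centres.
- tile_blue: Fixed flat blue tile, 72 x 72 x 4 mm, on the 4 mm floor of the grey display tray; the blue can belongs at its centre. Origin: centre of its underside, x and y along its edges. The tiles lie to -x, +y and -y of the brass coupling (tile axes; any order), centres 62 mm from it, each under some can at the start. The tray's walls are 34 mm high and 38 mm or more from tile centres.
- mat: Fixed black rubber mat on the table beside the display tray, the side area for the cans: 250 mm along its x, 110 mm along its y, 4 mm thick. Origin: centre of its underside. Room for three cans in a row along x, for instance 80 mm apart. It may lie to the left or to the right.
- order_tray: Fixed yellow open tray, the customer's order tray, 130 x 130 mm outside, 30 mm high, walls and floor 4 mm thick. Origin: centre of its underside. It lies on the other side of the display tray from the mat.

How it is judged:
On the way, in this order (a step that is already met when the one before it is completed fails the run):
1. all three cans stand released on the black mat while the coupling is still in its place (x of red_can_mid in the frame of mat between -0.104 and 0.104 m and y of red_can_mid in the frame of mat between -0.034 and 0.034 m and z of each of red_can_mid, green_can_mid, blue_can_mid in the frame of mat below 0.054 m and angle between each of red_can_mid, green_can_mid, blue_can_mid's own z axis and vertical below 0.15 rad and x of green_can_mid in the frame of mat between -0.104 and 0.104 m and y of green_can_mid in the frame of mat between -0.034 and 0.034 m and x of blue_can_mid in the frame of mat between -0.104 and 0.104 m and y of blue_can_mid in the frame of mat between -0.034 and 0.034 m and contact force between each of can_red, can_green, can_blue and the fingers below 0.3 N and distance of coupling_mid from where it was at the start of the episode below 0.03 m), for 0.2 s.
2. the coupling lies released in the yellow tray while all three cans still stand on the mat (x of red_can_mid in the frame of mat between -0.104 and 0.104 m and y of red_can_mid in the frame of mat between -0.034 and 0.034 m and z of each of red_can_mid, green_can_mid, blue_can_mid in the frame of mat below 0.054 m and angle between each of red_can_mid, green_can_mid, blue_can_mid's own z axis and vertical below 0.15 rad and x of green_can_mid in the frame of mat between -0.104 and 0.104 m and y of green_can_mid in the frame of mat between -0.034 and 0.034 m and x of blue_can_mid in the frame of mat between -0.104 and 0.104 m and y of blue_can_mid in the frame of mat between -0.034 and 0.034 m and x of coupling_mid in the frame of order_tray between -0.042 and 0.042 m and y of coupling_mid in the frame of order_tray between -0.042 and 0.042 m and z of coupling_mid in the frame of order_tray below 0.024 m and angle between coupling_mid's own z axis and vertical below 0.2 rad and contact force between coupling and the fingers below 0.3 N), for 0.2 s.
At the end, for the whole second after the job is handed in: Each can stands upright (within 0.12 rad), at rest, its axis within 15 mm of the centre of the tile of its own colour, and the coupling lies flat (within 0.2 rad), same way up, at rest on the floor of the yellow order tray; everything released (horizontal distance between red_can_mid and tile_red below 0.015 m and z of red_can_mid in the frame of tile_red below 0.054 m and angle between each of red_can_mid, green_can_mid, blue_can_mid's own z axis and vertical below 0.12 rad and linear speed of each of can_red, can_green, can_blue, coupling below 0.02 m/s and horizontal distance between green_can_mid and tile_green below 0.015 m and z of green_can_mid in the frame of tile_green below 0.054 m and horizontal distance between blue_can_mid and tile_blue below 0.015 m and z of blue_can_mid in the frame of tile_blue below 0.054 m and x of coupling_mid in the frame of order_tray between -0.042 and 0.042 m and y of coupling_mid in the frame of order_tray between -0.042 and 0.042 m and z of coupling_mid in the frame of order_tray below 0.024 m and angle between coupling_mid's own z axis and vertical below 0.2 rad); the robot touches nothing.
It fails at once if a can falls over (tilted more than 0.9 rad while not held by the fingers) ((angle between red_can_mid's own z axis and vertical above 0.9 rad and contact force between can_red and the fingers below 0.1 N) or (angle between green_can_mid's own z axis and vertical above 0.9 rad and contact force between can_green and the fingers below 0.1 N) or (angle between blue_can_mid's own z axis and vertical above 0.9 rad and contact force between can_blue and the fingers below 0.1 N)).
It also fails if it takes over 141 s, if anything falls off the work surface, if the arm or the gripper's body presses on something with over 40 N, if the wrist force passes 120 N, or if a joint passes its speed limit or range.

### The arm

A 6-joint arm with a two-finger parallel gripper is mounted at the origin on the work surface. World frame = base frame: x ahead of the robot, y to its left, z up, the work surface at z = 0. Lengths are in m, angles in rad, forces in N, time in s.
With the tool pointing down it reaches from about 0.25 to 0.775 m from the base axis. Payload 4 kg.
Tool frame: the origin (TCP) lies on the centre line of the jaws, within the pads' length; the fingertips stand 25 mm ahead of it and the grasp point (between the pads) lies 6 mm ahead of it (robot.nose_length is the distance from the TCP to the fingertips, in m); x points along the fingers, z is the direction in which the jaws open and shut, and the axes are right-handed (so a half turn about x gives the same grasp; the last joint's range is limited). The gripper opens to 85 mm and grips with 20 to 120 N. Pads are 22 mm wide; open, the fingers measure 114 mm over their backs; the gripper's body (76 mm by 85 mm) begins 54 mm behind the grasp point. The pads swing forward as they close: fully open they stand 13 mm farther back than shut.
Start: joints at [1.234, 0.087, 1.371, -0, 1.684, -0.103], TCP at [0.127, 0.535, 0.256] pointing down, gripper open.
Joint ranges: [-3.1, 3.1], [-0.76, 2.03], [0.27, 2.55], [-1.08, 4.22], [0.17, 2.65], [-2.57, 2.57]. Speed limits (rad/s): [2.79, 2.79, 3.14, 3.14, 3.14, 3.14].

### API

Orientations are given as a rotation vector (axis times angle).
In Python, from cell import robot gives the robot as it stands.
- The arm moves only by the tool send_rows, never from a script. Its argument "deltas" is a list of rows, each a list of 6 numbers: the shift along the tool's x, y, z normalised to -1 to 1, where 1 is 0.15 m, then the turn, a rotation vector about the tool's x, y, z normalised to -1 to 1, where 1 is 90 degrees. A call has 1 to 20 rows; each row is the pose to reach, as a shift and turn from the pose commanded when the call began, along the tool's axes at that moment; what a row does not reach only later rows make up. A row lasts 1/12 s, in which the tool goes at most 41.7 mm and 7.16 degrees, less where a joint would pass 70% of its speed; a pose out of reach is approached as far as the arm can. A call with a number of a shift or a turn outside -1 to 1 is refused whole. A call with a gripper value outside its range is refused whole. "fingers" is the opening in per cent of the stroke, from 0 (shut) to 100 (fully open), set as the call begins (left out, the last holds). The fingers move at their own pace and stop on an object; "squeeze" is the grip in N (left out, the last holds). Time passes only in rows, so rows that repeat a pose let the fingers close. It gives the time, the measured TCP pose, the force and the opening at its end, in the units of the state.
- robot.get_state(): the state, without advancing time (a new reading comes with each control period).
- robot.snapshot(name): name is "side" or "top"; returns the picture (480x640x3 uint8, red, green, blue); there is no depth.
- robot.camera_params(name): a dict with "mtx" (3x3 intrinsics, pixels), "k1" (the pictures are not rectified: a ray, as slopes to the right and down, at radius r is drawn at 1 + k1 r^2 times it, then the intrinsics apply), "R" (3x3) and "t" (3): a world point X has camera coordinates R X + t. Camera axes: x right, y down, z forward; pixel columns grow to the right and rows downward; lengths in m; the calibration is good to about 2 mm. A picture is of the moment at which its call begins. camera_params takes no time and is no camera call.
- robot.finish_job(): hands the job in, once; it reports no verdict.
The state is a dict: "time": time; "joint_pos": joint angles; "qvel": joint speeds; "effort": joint torques, N m; "tcp_pos": TCP position; "tcp_rot": TCP orientation; "contact_force": force on the tool from outside, world axes, zero at the start; "wrist_torque": the same for the moment, N m; "opening": finger opening in m.
Only numpy, scipy, OpenCV 4.12 (cv2) and the standard library are available. Lean on these libraries where they do the work, as an engineer would, in place of code of your own. Each camera call takes 0.05 s, during which the arm holds its last target.

## Working session

There is one attempt and no reset: what is moved stays moved. The work goes in short steps, Python scripts to look and compute and a tool call to move; the robot and the scene stay as the last step left them, time stands still between calls to the robot, and variables do not carry over. Pictures are saved under pics/ and viewed, and the job is handed in when it is done.

Besides the shell and the picture viewer there is one more tool, called after "Emit:" in YAML: its name, and indented under it one key for each argument. send_rows: Moves the arm, as the interface text tells. Its arguments: {"type":"object","properties":{"deltas":{"type":"array"},"fingers":{"type":"number"},"squeeze":{"type":"number"}},"required":["deltas"]}

```bash
mkdir -p pics; ls; python3 - <<'E'
from cell import robot
import cv2
print(robot.get_state())
for n in("top","side"):
    print(n,robot.camera_params(n))
    cv2.imwrite(f"pics/{n}0.png",robot.snapshot(n)[:,:,::-1])
E
```

```text
pics
{'time': 0.0, 'joint_pos': array([ 1.23391224e+00,  8.79629286e-02,  1.37229604e+00,  4.94671293e-06,
        1.68362209e+00, -1.03115272e-01]), 'qvel': array([ 0.00040288, -0.00036396, -0.00040567, -0.00060789,  0.00217468,
       -0.00259981]), 'effort': array([ 1.46094531e-03, -3.51860762e+01, -3.13274717e+01,  6.87323768e-05,
        1.07099375e-02, -3.41362309e-06]), 'tcp_pos': array([0.12726311, 0.53460029, 0.25511355]), 'tcp_rot': array([-1.03659848,  1.31274259,  1.03455703]), 'contact_force': array([ 0.03966125,  0.34725651, -0.18668231]), 'wrist_torque': array([ 0.04694012, -0.04458705, -0.01151572]), 'opening': 0.08534122457369389}
top {'mtx': array([[589.80011265,   0.        , 320.05988638],
       [  0.        , 589.80011265, 232.44010678],
       [  0.        ,   0.        ,   1.        ]]), 'k1': -0.15084205984196172, 'R': array([[-0.02225734, -0.99963126, -0.01555505],
       [-0.98938295,  0.02425891, -0.14329298],
       [ 0.14361749,  0.01220058, -0.98955806]]), 't': array([0.0098146 , 0.55527877, 0.93169143])}
side {'mtx': array([[474.99644744,   0.        , 312.97721849],
       [  0.        , 474.99644744, 238.10311019],
       [  0.        ,   0.        ,   1.        ]]), 'k1': -0.027712414731632568, 'R': array([[-0.91258506, -0.40887151,  0.00354974],
       [-0.231421  ,  0.50932642, -0.82887328],
       [ 0.33709469, -0.75723886, -0.55942514]]), 't': array([0.52236084, 0.20007703, 0.82306499])}
```

View pics/top0.png

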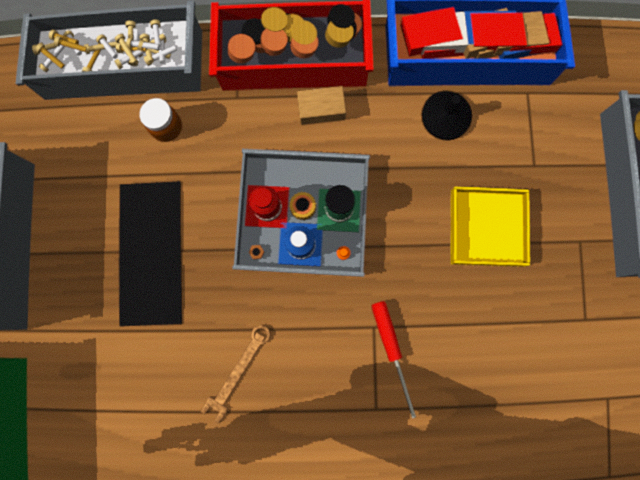

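View pics/side0.png

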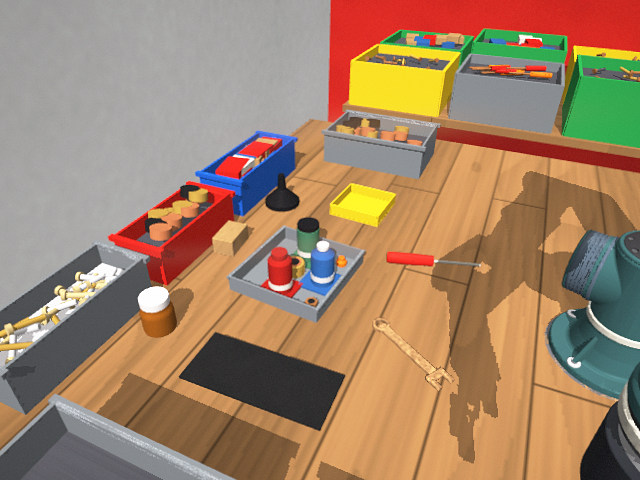

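The top view shows the mat at left (150,253), the display tray at centre (302,212), with red (265,203), green (340,202) and blue (300,240) cans apparently on their own tiles, the coupling at (303,205), and the yellow tray at (491,226). I'll zoom in and measure.

```bash
cat > h.py <<'E'
import numpy as np, cv2
from cell import robot
from scipy.spatial.transform import Rotation as Rot
P={n:robot.camera_params(n) for n in("top","side")}
def w2p(X,n="top"):
    p=P[n];c=np.atleast_2d(X)@p["R"].T+p["t"];s=c[:,:2]/c[:,2:];r2=(s**2).sum(1,keepdims=True)
    s=s*(1+p["k1"]*r2);return s*p["mtx"][0,0]+p["mtx"][:2,2]
def p2w(u,z,n="top"):
    p=P[n];d=(np.atleast_2d(u)-p["mtx"][:2,2])/p["mtx"][0,0];s=d.copy()
    for _ in range(20): s=d/(1+p["k1"]*(s**2).sum(1,keepdims=True))
    r=np.c_[s,np.ones(len(s))]@p["R"];o=-p["R"].T@p["t"]
    return o+r*((z-o[2])/r[:,2])[:,None]
def crop(n,x0,y0,w,h,k,f):
    im=robot.snapshot(n)[y0:y0+h,x0:x0+w,::-1]
    cv2.imwrite(f,cv2.resize(im,None,fx=k,fy=k,interpolation=cv2.INTER_CUBIC))
E
python3 - <<'E'
import cv2
im=cv2.imread("pics/top0.png")
cv2.imwrite("pics/top0z.png",cv2.resize(im[140:285,225:380],None,fx=4,fy=4,interpolation=cv2.INTER_CUBIC))
from h import *
print(p2w([[120,184],[181,182],[182,325],[121,326]],.004).round(4))
print(p2w([[454,187],[528,189],[528,265],[453,264]],.03).round(4))
E
```

```text
[[0.6561 0.3502 0.004 ]
 [0.656  0.2392 0.004 ]
 [0.4076 0.2352 0.004 ]
 [0.4067 0.3426 0.004 ]]
[[ 0.629  -0.2315  0.03  ]
 [ 0.6231 -0.3599  0.03  ]
 [ 0.4932 -0.3502  0.03  ]
 [ 0.4985 -0.2225  0.03  ]]
```

View pics/top0z.png

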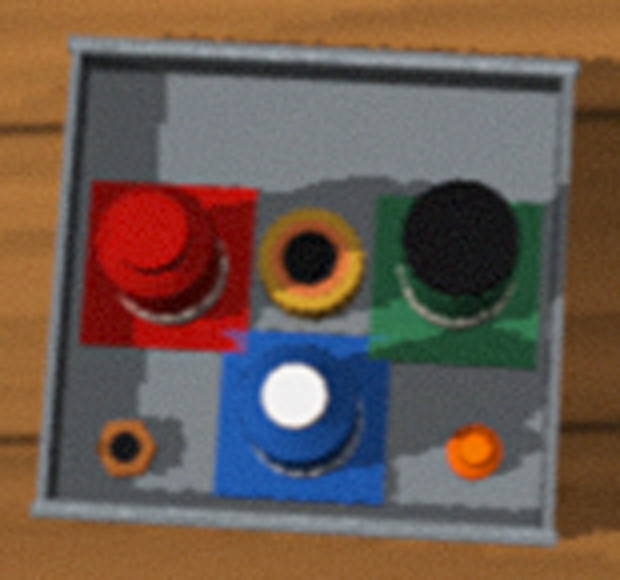

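```bash
python3 - <<'E'
from h import *
Z=lambda a:(np.array(a,float)+.5)/4-.5+[225,140]
def tile(c): 
    w=p2w(Z(c),.008)[:,:2]; return w
for n,c in dict(red=[[92,181],[258,189],[245,352],[79,344]],green=[[376,196],[546,205],[536,368],[367,358]],blue=[[228,331],[391,338],[384,504],[214,496]]).items():
    w=tile(c);e=np.r_[[w[0]-w[1]],[w[3]-w[2]]]; print(n,w.mean(0).round(4),np.linalg.norm(e,axis=1).round(4),np.degrees(np.arctan2(e[:,1],e[:,0])).round(1),np.linalg.norm(w[0]-w[3]).round(4),np.degrees(np.arctan2(*(w[0]-w[3])[::-1])))
print("coup",p2w(Z([[311,262]]),.032),p2w(Z([[311,257]]),.032))
print("redcap",p2w(Z([[147,225]]),.098));print("green",p2w(Z([[460,239]]),.094));print("blue",p2w(Z([[294,396]]),.098))
print("rim",p2w(Z([[72,40],[576,64],[552,540],[35,512]]),.034).round(4))
im=cv2.imread("pics/side0.png")
cv2.imwrite("pics/side0z.png",cv2.resize(im[210:325,225:370],None,fx=5,fy=5,interpolation=cv2.INTER_CUBIC))
E
```

```text
red [0.6079 0.0879] [0.0722 0.0714] [85.6 85.8] 0.0716 -4.65707644970692
green [ 0.5981 -0.0355] [0.0733 0.0721] [85.5 85.2] 0.0706 -4.365498334389797
blue [0.5413 0.0306] [0.0697 0.0721] [86.1 86. ] 0.0709 -5.564209368032419
coup [[0.60345051 0.02550347 0.032     ]] [[0.60558126 0.0254661  0.032     ]]
redcap [[0.607128   0.08683575 0.098     ]]
green [[ 0.59915519 -0.03567686  0.094     ]]
blue [[0.53811378 0.03026328 0.098     ]]
rim [[ 0.7022  0.1258  0.034 ]
 [ 0.6857 -0.0883  0.034 ]
 [ 0.4846 -0.0714  0.034 ]
 [ 0.501   0.1416  0.034 ]]
```

View pics/side0z.png

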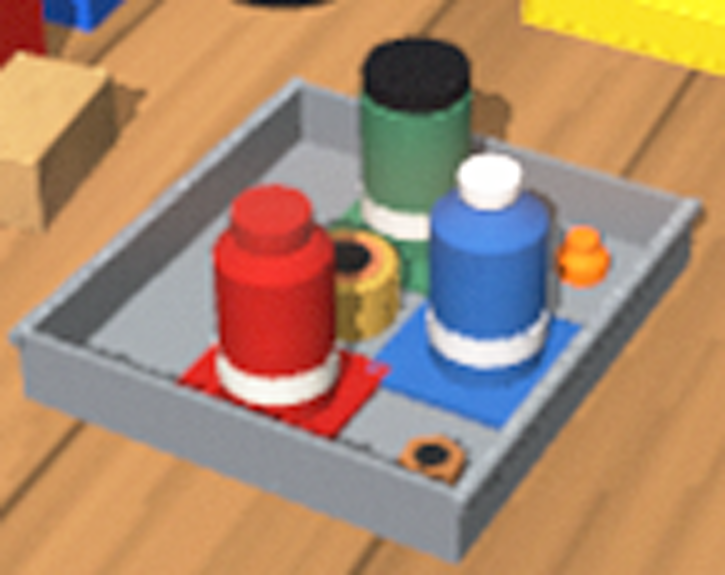

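```bash
cat >> h.py <<'E'
def pose():
    s=robot.get_state();return s["tcp_pos"],Rot.from_rotvec(s["tcp_rot"]).as_matrix(),s
def plan(x,y,z,yawdeg=None,half=True):
    p,R,s=pose()
    yc=np.degrees(np.arctan2(R[1,2],R[0,2]))
    yd=yc if yawdeg is None else yawdeg
    if half: yd=yc+((yd-yc+90)%180-90)
    a=np.radians(yd);c0=np.array([0,0,-1.]);c2=np.array([np.cos(a),np.sin(a),0]);D=np.c_[c0,np.cross(c2,c0),c2]
    d=R.T@(np.array([x,y,z])-p)/.15; r=Rot.from_matrix(R.T@D).as_rotvec()/(np.pi/2)
    print("t",round(s["time"],2),"tcp",p.round(4),"yaw",round(yc,1),"->",round(yd,1),"tilt",round(float(np.degrees(np.arccos(-R[2,0]))),2),"j1,j6",s["joint_pos"][[0,5]].round(2),"open",round(s["opening"],4),"F",s["contact_force"].round(1))
    print("  delta",d.round(3).tolist(),"turn",r.round(3).tolist())
E
python3 -c "
from h import *
plan(.607,.087,.25,-4.8)
plan(.607,.087,.25,85.2)"
```

```text
t 0.1 tcp [0.1273 0.5347 0.2552] yaw 76.6 -> -4.8 tilt 0.12 j1,j6 [ 1.23 -0.1 ] open 0.0856 F [-0.8 -0.9  0.2]
  delta [0.038, -3.802, -2.162] turn [0.905, -0.001, 0.001]
t 0.1 tcp [0.1273 0.5347 0.2552] yaw 76.6 -> 85.2 tilt 0.12 j1,j6 [ 1.23 -0.1 ] open 0.0856 F [-0.8 -0.9  0.2]
  delta [0.038, -3.802, -2.162] turn [-0.095, -0.001, -0.0]
```

Emit:
send_rows:
  deltas:
    - [0,-0.1,-0.05,0,0,0]
    - [0,-0.3,-0.17,0,0,0]
    - [0,-0.55,-0.31,0,0,0]
    - [0,-0.8,-0.45,0,0,0]
    - [0,-1,-0.57,0,0,0]
  fingers: 72
  squeeze: 45

```text
time: 0.52
tcp_pos: [0.2545, 0.4155, 0.2557]
tcp_rot: [-1.036, 1.311, 1.035]
contact_force: [0.6, 0.9, -0.2]
opening: 0.0613
```

Emit:
send_rows:
  deltas:
    - [0,-0.25,-0.14,0,0,0]
    - [0,-0.5,-0.28,0,0,0]
    - [0,-0.75,-0.42,0,0,0]
    - [0,-1,-0.57,0,0,0]

```text
time: 0.85
tcp_pos: [0.3763, 0.3017, 0.2559]
tcp_rot: [-1.035, 1.311, 1.036]
contact_force: [0.8, 0.7, -0.6]
opening: 0.0615
```

Emit:
send_rows:
  deltas:
    - [0,-0.25,-0.14,0,0,0]
    - [0,-0.5,-0.28,0,0,0]
    - [0,-0.75,-0.42,0,0,0]
    - [0,-0.9,-0.5,0,0,0]
    - [0,-1,-0.57,0,0,0]
    - [0,-1,-0.57,0,0,0]

```text
time: 1.35
tcp_pos: [0.5035, 0.1823, 0.255]
tcp_rot: [-1.032, 1.315, 1.031]
contact_force: [-1.0, -0.4, -0.4]
opening: 0.0615
```

```bash
python3 -c "
from h import *
plan(.607,.087,.20,-4.8)"
```

```text
t 1.35 tcp [0.5035 0.1823 0.255 ] yaw 76.3 -> -4.8 tilt 0.13 j1,j6 [ 0.24 -1.09] open 0.0615 F [-1.  -0.4 -0.4]
  delta [0.367, -0.821, -0.453] turn [0.901, -0.001, 0.001]
```

Emit:
send_rows:
  deltas:
    - [0.03,-0.06,-0.03,0.07,0,0]
    - [0.06,-0.12,-0.07,0.14,0,0]
    - [0.09,-0.2,-0.11,0.21,0,0]
    - [0.12,-0.28,-0.15,0.28,0,0]
    - [0.15,-0.36,-0.19,0.35,0,0]
    - [0.18,-0.44,-0.24,0.42,0,0]
    - [0.21,-0.51,-0.28,0.49,0,0]
    - [0.24,-0.58,-0.32,0.56,0,0]
    - [0.27,-0.64,-0.36,0.63,0,0]
    - [0.3,-0.7,-0.39,0.7,0,0]
    - [0.33,-0.76,-0.42,0.77,0,0]
    - [0.36,-0.81,-0.45,0.84,0,0]
    - [0.367,-0.821,-0.453,0.9,0,0]
    - [0.367,-0.821,-0.453,0.9,0,0]
    - [0.367,-0.821,-0.453,0.9,0,0]

```text
time: 2.6
tcp_pos: [0.6049, 0.0916, 0.2008]
tcp_rot: [0.058, 1.571, -0.057]
contact_force: [0.5, -0.1, -0.8]
opening: 0.0612
```

```bash
python3 -c "
from h import *
plan(.607,.087,.062,-4.8)
crop('top',225,140,160,145,4,'pics/a1.png');crop('side',200,100,250,225,3,'pics/a1s.png')"
```

```text
t 2.6 tcp [0.6049 0.0916 0.2008] yaw -4.2 -> -4.8 tilt 0.08 j1,j6 [0.06 0.13] open 0.0612 F [ 0.5 -0.1 -0.8]
  delta [0.925, -0.03, 0.017] turn [0.007, -0.001, -0.0]
```

View pics/a1.png

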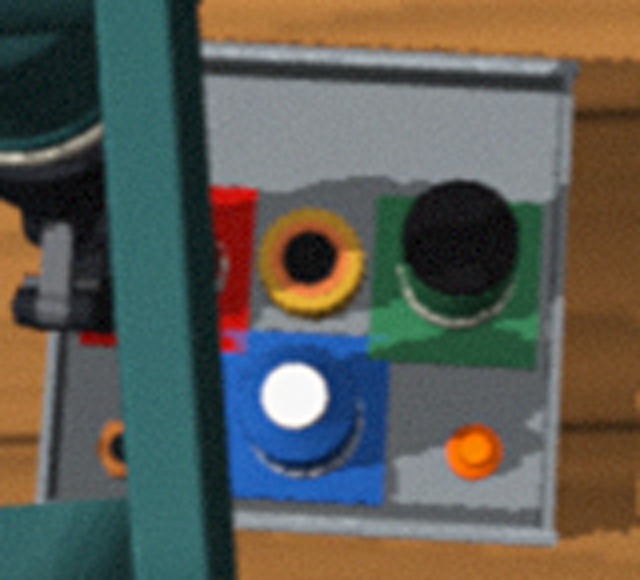

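View pics/a1s.png

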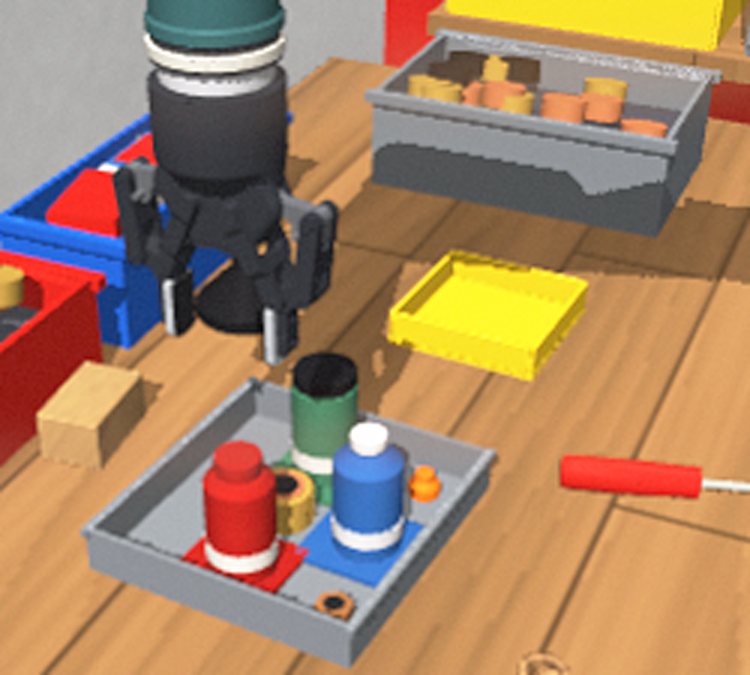

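Emit:
send_rows:
  deltas:
    - [0.05,-0.015,0.008,0.007,0,0]
    - [0.15,-0.03,0.017,0.007,0,0]
    - [0.28,-0.03,0.017,0.007,0,0]
    - [0.42,-0.03,0.017,0.007,0,0]
    - [0.56,-0.03,0.017,0.007,0,0]
    - [0.7,-0.03,0.017,0.007,0,0]
    - [0.82,-0.03,0.017,0.007,0,0]
    - [0.9,-0.03,0.017,0.007,0,0]
    - [0.925,-0.03,0.017,0.007,0,0]
    - [0.925,-0.03,0.017,0.007,0,0]
    - [0.925,-0.03,0.017,0.007,0,0]

```text
time: 3.62
tcp_pos: [0.6083, 0.0862, 0.0634]
tcp_rot: [0.069, 1.568, -0.069]
contact_force: [0.2, 0.6, -0.2]
opening: 0.0611
```

```bash
python3 -c "
from h import *
plan(.607,.087,.062,-4.8)
crop('side',200,180,180,150,4,'pics/a2s.png')"
```

```text
t 3.62 tcp [0.6083 0.0862 0.0634] yaw -5.0 -> -4.8 tilt 0.09 j1,j6 [0.05 0.14] open 0.0611 F [ 0.2  0.6 -0.2]
  delta [0.009, 0.004, -0.009] turn [-0.002, 0.001, -0.0]
```

View pics/a2s.png

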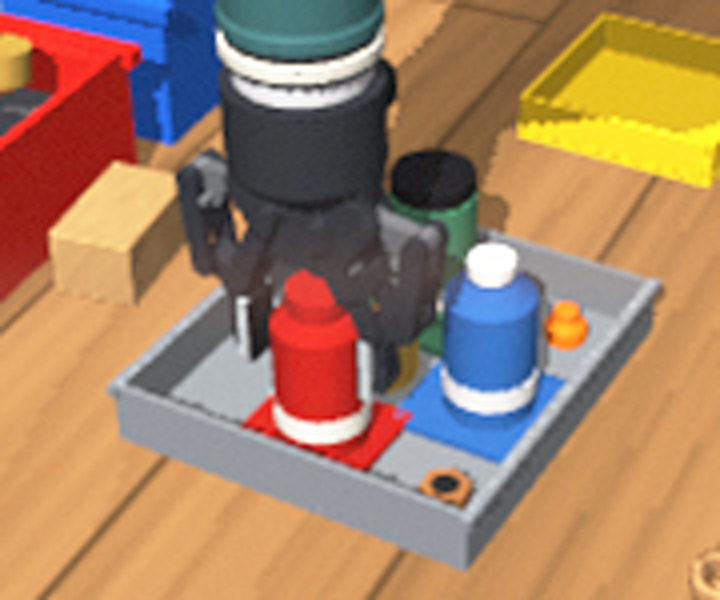

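```bash
python3 -c "
from h import *
p,R,s=pose()
g=p+R[:,0]*.006
for o in (.031,-.031):
  for w in (-.011,.011):
    for f in (.0,.019):
      print(o,w,f,((w2p(g+R[:,2]*o+R[:,1]*w+R[:,0]*f,'side')-[200,180])*4).round())
c=np.array([.607,.087,.008])
print('can axis base,top',[((w2p(c+[0,0,h],'side')-[200,180])*4).round() for h in(0,.045,.09)])
"
```

```text
0.031 -0.011 0.0 [[272. 314.]]
0.031 -0.011 0.019 [[274. 345.]]
0.031 0.011 0.0 [[248. 338.]]
0.031 0.011 0.019 [[250. 368.]]
-0.031 -0.011 0.0 [[379. 352.]]
-0.031 -0.011 0.019 [[379. 382.]]
-0.031 0.011 0.0 [[355. 376.]]
-0.031 0.011 0.019 [[356. 407.]]
can axis base,top [array([[319., 425.]]), array([[315., 355.]]), array([[312., 280.]])]
```

Emit:
send_rows:
  deltas:
    - [0.01,0,-0.005,0,0,0]
    - [0.01,0,-0.005,0,0,0]
    - [0.01,0,-0.005,0,0,0]
    - [0.01,0,-0.005,0,0,0]
    - [0.01,0,-0.005,0,0,0]
    - [0.01,0,-0.005,0,0,0]
  fingers: 0
  squeeze: 45

```text
time: 4.17
tcp_pos: [0.6079, 0.0864, 0.0631]
tcp_rot: [0.069, 1.567, -0.068]
contact_force: [-0.7, 0.7, 6.0]
opening: 0.0469
```

```bash
python3 -c "
from h import *
plan(.6116,.2936,.19,-4.8)"
```

```text
t 4.17 tcp [0.6079 0.0864 0.0631] yaw -5.0 -> -4.8 tilt 0.17 j1,j6 [0.05 0.14] open 0.0469 F [-0.7  0.7  6. ]
  delta [-0.845, 1.379, -0.094] turn [-0.002, 0.002, -0.0]
```

Emit:
send_rows:
  deltas:
    - [-0.03,0,0,0,0,0]
    - [-0.1,0,0,0,0,0]
    - [-0.2,0,0,0,0,0]
    - [-0.32,0,0,0,0,0]
    - [-0.45,0,0,0,0,0]
    - [-0.58,0,0,0,0,0]
    - [-0.7,0,0,0,0,0]
    - [-0.79,0,0,0,0,0]
    - [-0.83,0,0,0,0,0]
    - [-0.85,0,0,0,0,0]

```text
time: 5.0
tcp_pos: [0.6074, 0.0862, 0.19]
tcp_rot: [0.069, 1.567, -0.069]
contact_force: [0.4, -0.0, -1.5]
opening: 0.0475
```

```bash
python3 -c "
from h import *
plan(.6116,.2936,.19,-4.8)
crop('side',200,120,180,150,4,'pics/a3s.png')"
```

```text
t 5.0 tcp [0.6074 0.0862 0.19  ] yaw -5.0 -> -4.8 tilt 0.13 j1,j6 [0.05 0.14] open 0.0475 F [ 0.4 -0.  -1.5]
  delta [0.0, 1.38, -0.094] turn [-0.003, 0.001, -0.0]
```

View pics/a3s.png

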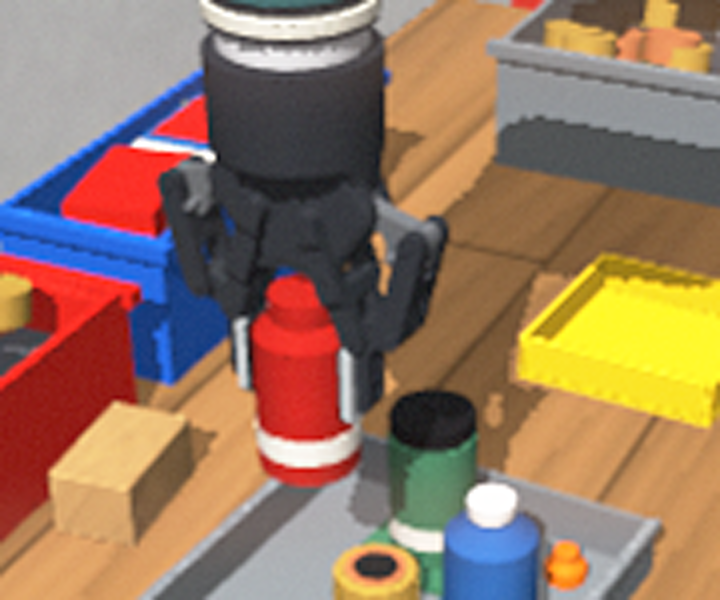

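Emit:
send_rows:
  deltas:
    - [0,0.02,0,0,0,0]
    - [0,0.08,0,0,0,0]
    - [0,0.17,-0.01,0,0,0]
    - [0,0.28,-0.02,0,0,0]
    - [0,0.4,-0.03,0,0,0]
    - [0,0.53,-0.04,0,0,0]
    - [0,0.66,-0.05,0,0,0]
    - [0,0.79,-0.06,0,0,0]
    - [0,0.92,-0.06,0,0,0]
    - [0,1,-0.07,0,0,0]

```text
time: 5.88
tcp_pos: [0.6088, 0.2399, 0.1872]
tcp_rot: [0.068, 1.572, -0.066]
contact_force: [-0.6, -0.3, -3.2]
opening: 0.0472
```

Emit:
send_rows:
  deltas:
    - [0,0.1,-0.01,0,0,0]
    - [0,0.2,-0.02,0,0,0]
    - [0.02,0.28,-0.02,0,0,0]
    - [0.06,0.34,-0.02,0,0,0]
    - [0.14,0.37,-0.02,0,0,0]
    - [0.24,0.38,-0.02,0,0,0]
    - [0.35,0.38,-0.02,0,0,0]
    - [0.46,0.38,-0.02,0,0,0]
    - [0.56,0.38,-0.02,0,0,0]
    - [0.64,0.38,-0.02,0,0,0]
    - [0.7,0.38,-0.02,0,0,0]
    - [0.7,0.38,-0.02,0,0,0]
    - [0.7,0.38,-0.02,0,0,0]

```text
time: 6.97
tcp_pos: [0.6114, 0.2933, 0.0827]
tcp_rot: [0.069, 1.571, -0.07]
contact_force: [-0.6, -0.1, -1.8]
opening: 0.0472
```

```bash
python3 -c "
from h import *
plan(.6116,.2936,.06,-4.8)
crop('top',80,130,180,140,4,'pics/a4t.png')
crop('side',150,220,200,150,4,'pics/a4s.png')"
```

```text
t 6.97 tcp [0.6114 0.2933 0.0827] yaw -5.0 -> -4.8 tilt 0.08 j1,j6 [0.36 0.45] open 0.0472 F [-0.6 -0.1 -1.8]
  delta [0.152, 0.002, 0.001] turn [-0.003, -0.001, 0.0]
```

View pics/a4s.png

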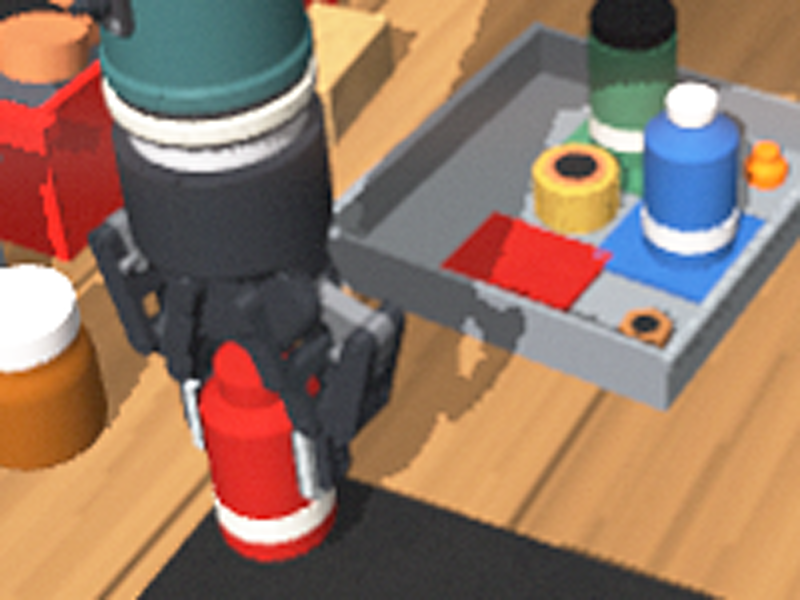

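Emit:
send_rows:
  deltas:
    - [0.04,0,0,0,0,0]
    - [0.08,0,0,0,0,0]
    - [0.12,0,0,0,0,0]
    - [0.145,0,0,0,0,0]
    - [0.155,0,0,0,0,0]
    - [0.155,0,0,0,0,0]
    - [0.155,0,0,0,0,0]

```text
time: 7.65
tcp_pos: [0.6117, 0.2936, 0.0601]
tcp_rot: [0.069, 1.57, -0.069]
contact_force: [-0.0, -0.1, -2.4]
opening: 0.0474
```

Emit:
send_rows:
  deltas:
    - [0,0,0,0,0,0]
    - [0,0,0,0,0,0]
    - [0,0,0,0,0,0]
    - [0,0,0,0,0,0]
  fingers: 72

```text
time: 7.98
tcp_pos: [0.6121, 0.2938, 0.0611]
tcp_rot: [0.069, 1.568, -0.068]
contact_force: [0.7, -0.1, -1.4]
opening: 0.0614
```

Emit:
send_rows:
  deltas:
    - [-0.05,0,0,0,0,0]
    - [-0.15,0,0,0,0,0]
    - [-0.3,0,0,0,0,0]
    - [-0.5,0,0,0,0,0]
    - [-0.7,0,0,0,0,0]
    - [-0.85,0,0,0,0,0]
    - [-0.93,0,0,0,0,0]
    - [-0.95,0,0,0,0,0]
    - [-0.95,0,0,0,0,0]

```text
time: 8.73
tcp_pos: [0.612, 0.2937, 0.2039]
tcp_rot: [0.07, 1.568, -0.068]
contact_force: [0.7, -0.4, -0.0]
opening: 0.0617
```

```bash
python3 -c "
from h import *
plan(.599,-.0357,.20,-4.8)
crop('side',150,220,200,150,4,'pics/a5s.png')"
```

```text
t 8.73 tcp [0.612  0.2937 0.2039] yaw -5.0 -> -4.8 tilt 0.12 j1,j6 [0.36 0.45] open 0.0617 F [ 0.7 -0.4 -0. ]
  delta [0.024, -2.195, 0.106] turn [-0.002, 0.001, -0.001]
```

View pics/a5s.png

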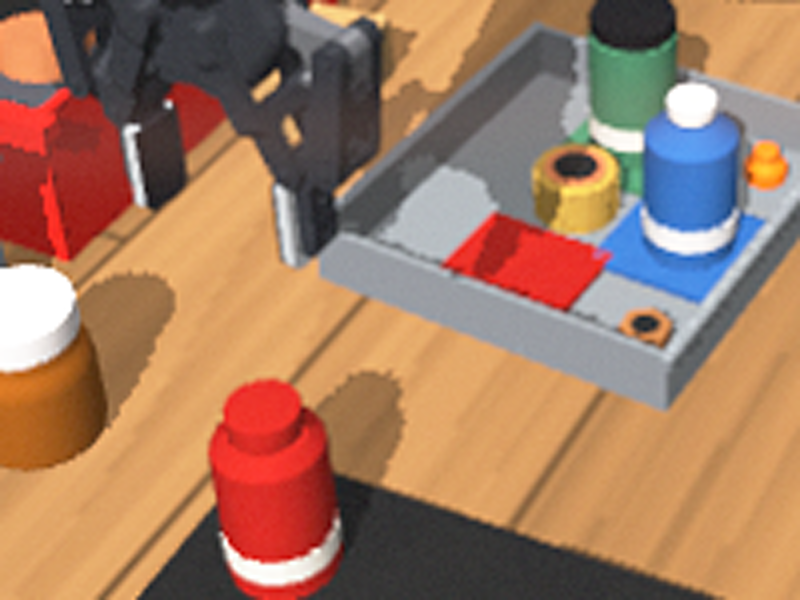

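Emit:
send_rows:
  deltas:
    - [0,-0.08,0,0,0,0]
    - [0,-0.25,0.01,0,0,0]
    - [0,-0.48,0.02,0,0,0]
    - [0,-0.74,0.03,0,0,0]
    - [0.01,-1,0.05,0,0,0]

```text
time: 9.2
tcp_pos: [0.6045, 0.1416, 0.1988]
tcp_rot: [0.067, 1.574, -0.069]
contact_force: [0.8, 0.1, -0.2]
opening: 0.0611
```

Emit:
send_rows:
  deltas:
    - [0,-0.25,0.01,0,0,0]
    - [0,-0.5,0.02,0,0,0]
    - [0,-0.73,0.03,0,0,0]
    - [0,-0.9,0.04,0,0,0]
    - [0.01,-1,0.05,0,0,0]
    - [0.01,-1,0.05,0,0,0]

```text
time: 9.7
tcp_pos: [0.5987, -0.0108, 0.197]
tcp_rot: [0.072, 1.574, -0.074]
contact_force: [-0.6, 0.4, 0.0]
opening: 0.0611
```

```bash
python3 -c "
from h import *
plan(.599,-.0357,.061,-4.8)"
```

```text
t 9.7 tcp [ 0.5987 -0.0108  0.197 ] yaw -5.3 -> -4.8 tilt 0.29 j1,j6 [-0.11 -0.02] open 0.0611 F [-0.6  0.4  0. ]
  delta [0.907, -0.164, 0.021] turn [-0.006, -0.003, 0.001]
```

Emit:
send_rows:
  deltas:
    - [0,-0.08,0.01,0,0,0]
    - [0,-0.14,0.02,0,0,0]
    - [0.02,-0.164,0.02,0,0,0]
    - [0.1,-0.164,0.02,0,0,0]
    - [0.2,-0.164,0.02,0,0,0]
    - [0.33,-0.164,0.02,0,0,0]
    - [0.46,-0.164,0.02,0,0,0]
    - [0.6,-0.164,0.02,0,0,0]
    - [0.72,-0.164,0.02,0,0,0]
    - [0.82,-0.164,0.02,0,0,0]
    - [0.88,-0.164,0.02,0,0,0]
    - [0.905,-0.164,0.02,0,0,0]
    - [0.905,-0.164,0.02,0,0,0]
    - [0.905,-0.164,0.02,0,0,0]

```text
time: 10.87
tcp_pos: [0.6016, -0.031, 0.0645]
tcp_rot: [0.069, 1.569, -0.068]
contact_force: [-0.3, 0.3, -0.1]
opening: 0.0614
```

```bash
python3 -c "
from h import *
plan(.599,-.0357,.061,-4.8)
crop('side',220,160,180,150,4,'pics/a6s.png')"
```

```text
t 10.87 tcp [ 0.6016 -0.031   0.0645] yaw -5.0 -> -4.8 tilt 0.06 j1,j6 [-0.15 -0.06] open 0.0614 F [-0.3  0.3 -0.1]
  delta [0.023, -0.032, -0.014] turn [-0.002, 0.001, -0.0]
```

View pics/a6s.png

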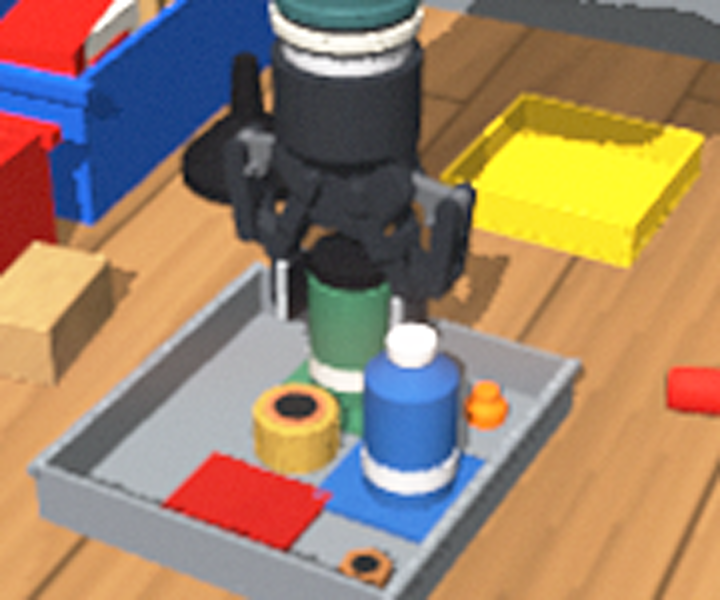

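Emit:
send_rows:
  deltas:
    - [0.012,-0.016,-0.007,0,0,0]
    - [0.02,-0.032,-0.014,0,0,0]
    - [0.02,-0.032,-0.014,0,0,0]
    - [0.02,-0.032,-0.014,0,0,0]

```text
time: 11.25
tcp_pos: [0.5987, -0.0362, 0.0613]
tcp_rot: [0.069, 1.569, -0.069]
contact_force: [0.4, -0.3, 0.3]
opening: 0.0616
```

Emit:
send_rows:
  deltas:
    - [0,0,0,0,0,0]
    - [0,0,0,0,0,0]
    - [0,0,0,0,0,0]
    - [0,0,0,0,0,0]
    - [0,0,0,0,0,0]
  fingers: 0

```text
time: 11.67
tcp_pos: [0.5991, -0.036, 0.0616]
tcp_rot: [0.069, 1.568, -0.069]
contact_force: [0.2, 0.8, 3.2]
opening: 0.0473
```

Emit:
send_rows:
  deltas:
    - [-0.03,0,0,0,0,0]
    - [-0.1,0,0,0,0,0]
    - [-0.2,0,0,0,0,0]
    - [-0.32,0,0,0,0,0]
    - [-0.45,0,0,0,0,0]
    - [-0.58,0,0,0,0,0]
    - [-0.7,0,0,0,0,0]
    - [-0.79,0,0,0,0,0]
    - [-0.84,0,0,0,0,0]
    - [-0.86,0,0,0,0,0]
    - [-0.86,0,0,0,0,0]

```text
time: 12.58
tcp_pos: [0.5987, -0.0359, 0.1905]
tcp_rot: [0.069, 1.569, -0.069]
contact_force: [-1.2, -0.3, -2.5]
opening: 0.0472
```

```bash
python3 -c "
from h import *
plan(.5316,.2918,.19,-4.8)
crop('side',220,120,180,150,4,'pics/a7s.png')"
```

```text
t 12.58 tcp [ 0.5987 -0.0359  0.1905] yaw -5.0 -> -4.8 tilt 0.03 j1,j6 [-0.15 -0.07] open 0.0472 F [-1.2 -0.3 -2.5]
  delta [0.003, 2.137, -0.637] turn [-0.002, 0.0, -0.0]
```

View pics/a7s.png

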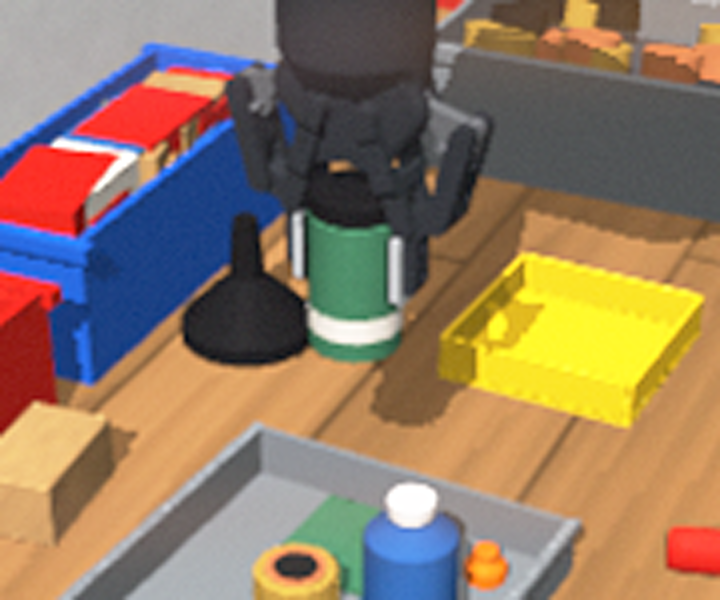

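Emit:
send_rows:
  deltas:
    - [0,0.02,0,0,0,0]
    - [0,0.08,-0.02,0,0,0]
    - [0,0.17,-0.05,0,0,0]
    - [0,0.29,-0.09,0,0,0]
    - [0,0.43,-0.13,0,0,0]
    - [0,0.57,-0.17,0,0,0]
    - [0,0.71,-0.21,0,0,0]
    - [0,0.85,-0.25,0,0,0]
    - [0,1,-0.3,0,0,0]

```text
time: 13.38
tcp_pos: [0.5659, 0.1196, 0.1894]
tcp_rot: [0.069, 1.571, -0.068]
contact_force: [0.4, -0.1, -2.8]
opening: 0.0474
```

Emit:
send_rows:
  deltas:
    - [0,0.14,-0.04,0,0,0]
    - [0,0.28,-0.08,0,0,0]
    - [0,0.42,-0.12,0,0,0]
    - [0,0.56,-0.17,0,0,0]
    - [0,0.7,-0.21,0,0,0]
    - [0,0.82,-0.25,0,0,0]
    - [0,0.92,-0.28,0,0,0]
    - [0,0.98,-0.3,0,0,0]
    - [0,1,-0.3,0,0,0]
    - [0,1,-0.3,0,0,0]
    - [0,1,-0.3,0,0,0]

```text
time: 14.3
tcp_pos: [0.5351, 0.2705, 0.1898]
tcp_rot: [0.068, 1.57, -0.069]
contact_force: [-0.3, 0.1, -3.2]
opening: 0.0474
```

```bash
python3 -c "
from h import *
plan(.5316,.2918,.08,-4.8)"
```

```text
t 14.3 tcp [0.5351 0.2705 0.1898] yaw -5.0 -> -4.8 tilt 0.04 j1,j6 [0.37 0.46] open 0.0474 F [-0.3  0.1 -3.2]
  delta [0.732, 0.14, -0.036] turn [-0.003, -0.0, 0.0]
```

Emit:
send_rows:
  deltas:
    - [0,0.05,-0.01,0,0,0]
    - [0.03,0.1,-0.03,0,0,0]
    - [0.1,0.14,-0.036,0,0,0]
    - [0.2,0.14,-0.036,0,0,0]
    - [0.32,0.14,-0.036,0,0,0]
    - [0.44,0.14,-0.036,0,0,0]
    - [0.55,0.14,-0.036,0,0,0]
    - [0.65,0.14,-0.036,0,0,0]
    - [0.71,0.14,-0.036,0,0,0]
    - [0.73,0.14,-0.036,0,0,0]
    - [0.73,0.14,-0.036,0,0,0]
    - [0.73,0.14,-0.036,0,0,0]

```text
time: 15.3
tcp_pos: [0.5321, 0.2925, 0.0811]
tcp_rot: [0.069, 1.569, -0.068]
contact_force: [1.1, 0.3, -1.9]
opening: 0.0469
```

```bash
python3 -c "
from h import *
plan(.5316,.2918,.0577,-4.8)
crop('side',150,240,200,150,4,'pics/a8s.png')"
```

```text
t 15.3 tcp [0.5321 0.2925 0.0811] yaw -5.0 -> -4.8 tilt 0.06 j1,j6 [0.41 0.5 ] open 0.0469 F [ 1.1  0.3 -1.9]
  delta [0.156, -0.005, -0.003] turn [-0.002, 0.001, -0.0]
```

View pics/a8s.png

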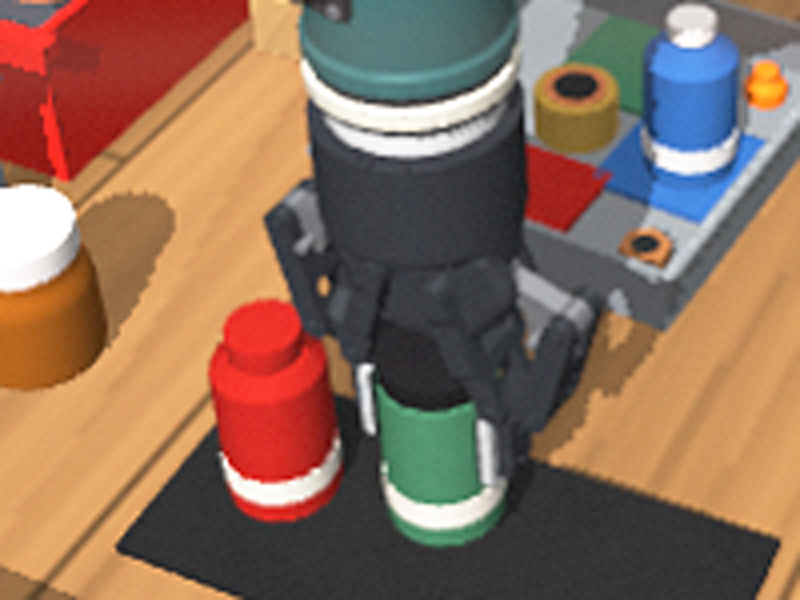

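Emit:
send_rows:
  deltas:
    - [0.04,0,0,0,0,0]
    - [0.08,0,0,0,0,0]
    - [0.12,0,0,0,0,0]
    - [0.145,0,0,0,0,0]
    - [0.156,0,0,0,0,0]
    - [0.156,0,0,0,0,0]
    - [0.156,0,0,0,0,0]

```text
time: 15.93
tcp_pos: [0.5314, 0.2921, 0.0575]
tcp_rot: [0.069, 1.57, -0.069]
contact_force: [-2.0, -1.7, 3.1]
opening: 0.0473
```

Emit:
send_rows:
  deltas:
    - [0,0,0,0,0,0]
    - [0,0,0,0,0,0]
    - [0,0,0,0,0,0]
    - [0,0,0,0,0,0]
  fingers: 68

```text
time: 16.27
tcp_pos: [0.532, 0.2923, 0.0571]
tcp_rot: [0.069, 1.569, -0.069]
contact_force: [0.2, -0.5, 0.4]
opening: 0.0582
```

Emit:
send_rows:
  deltas:
    - [-0.05,0,0,0,0,0]
    - [-0.15,0,0,0,0,0]
    - [-0.3,0,0,0,0,0]
    - [-0.5,0,0,0,0,0]
    - [-0.7,0,0,0,0,0]
    - [-0.85,0,0,0,0,0]
    - [-0.93,0,0,0,0,0]
    - [-0.95,0,0,0,0,0]
    - [-0.95,0,0,0,0,0]

```text
time: 17.02
tcp_pos: [0.532, 0.2923, 0.2004]
tcp_rot: [0.07, 1.568, -0.068]
contact_force: [1.2, -0.0, 0.5]
opening: 0.0579
```

```bash
python3 -c "
from h import *
plan(.540,.0305,.20,85.2)
crop('side',150,240,200,150,4,'pics/a9s.png')"
```

```text
t 17.02 tcp [0.532  0.2923 0.2004] yaw -5.0 -> -94.8 tilt 0.1 j1,j6 [0.41 0.5 ] open 0.0579 F [ 1.2 -0.   0.5]
  delta [0.002, -1.734, 0.206] turn [0.997, 0.0, -0.001]
```

View pics/a9s.png

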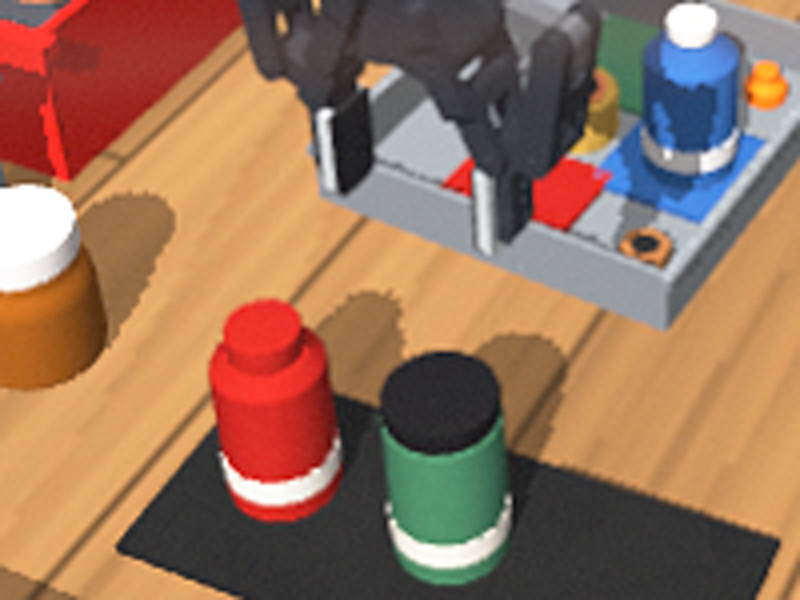

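Emit:
send_rows:
  deltas:
    - [0,-0.03,0.01,-0.07,0,0]
    - [0,-0.1,0.02,-0.14,0,0]
    - [0,-0.18,0.03,-0.21,0,0]
    - [0,-0.27,0.04,-0.28,0,0]
    - [0,-0.36,0.05,-0.35,0,0]
    - [0,-0.45,0.06,-0.42,0,0]
    - [0,-0.54,0.07,-0.49,0,0]
    - [0,-0.63,0.08,-0.56,0,0]
    - [0,-0.72,0.09,-0.63,0,0]
    - [0,-0.8,0.1,-0.7,0,0]
    - [0,-0.87,0.11,-0.77,0,0]
    - [0,-0.93,0.12,-0.84,0,0]
    - [0,-0.97,0.13,-0.91,0,0]
    - [0,-1,0.13,-0.98,0,0]
    - [0,-1,0.13,-1,0,0]
    - [0,-1,0.13,-1,0,0]
  fingers: 72

```text
time: 18.4
tcp_pos: [0.5369, 0.1405, 0.1967]
tcp_rot: [-1.142, 1.254, 1.147]
contact_force: [-0.4, -0.1, -0.6]
opening: 0.0613
```

```bash
python3 -c "
from h import *
plan(.5395,.0305,.20,85.2)"
```

```text
t 18.4 tcp [0.5369 0.1405 0.1967] yaw 85.0 -> 85.2 tilt 0.29 j1,j6 [ 0.15 -1.33] open 0.0613 F [-0.4 -0.1 -0.6]
  delta [-0.022, -0.082, -0.729] turn [-0.003, -0.001, -0.003]
```

Emit:
send_rows:
  deltas:
    - [0,-0.01,-0.1,0,0,0]
    - [0,-0.03,-0.28,0,0,0]
    - [0,-0.05,-0.46,0,0,0]
    - [0,-0.07,-0.62,0,0,0]
    - [0,-0.08,-0.7,0,0,0]
    - [-0.02,-0.08,-0.73,0,0,0]
    - [-0.02,-0.08,-0.73,0,0,0]
    - [-0.02,-0.08,-0.73,0,0,0]
    - [-0.02,-0.08,-0.73,0,0,0]

```text
time: 19.15
tcp_pos: [0.5403, 0.0321, 0.2025]
tcp_rot: [-1.145, 1.248, 1.146]
contact_force: [0.3, 0.9, 0.4]
opening: 0.0614
```

```bash
python3 -c "
from h import *
plan(.5395,.0305,.063,85.2)
crop('side',200,130,200,180,4,'pics/b0s.png')"
```

```text
t 19.15 tcp [0.5403 0.0321 0.2025] yaw 85.0 -> 85.2 tilt 0.05 j1,j6 [-0.05 -1.53] open 0.0614 F [0.3 0.9 0.4]
  delta [0.93, 0.004, -0.012] turn [-0.002, 0.0, -0.0]
```

View pics/b0s.png

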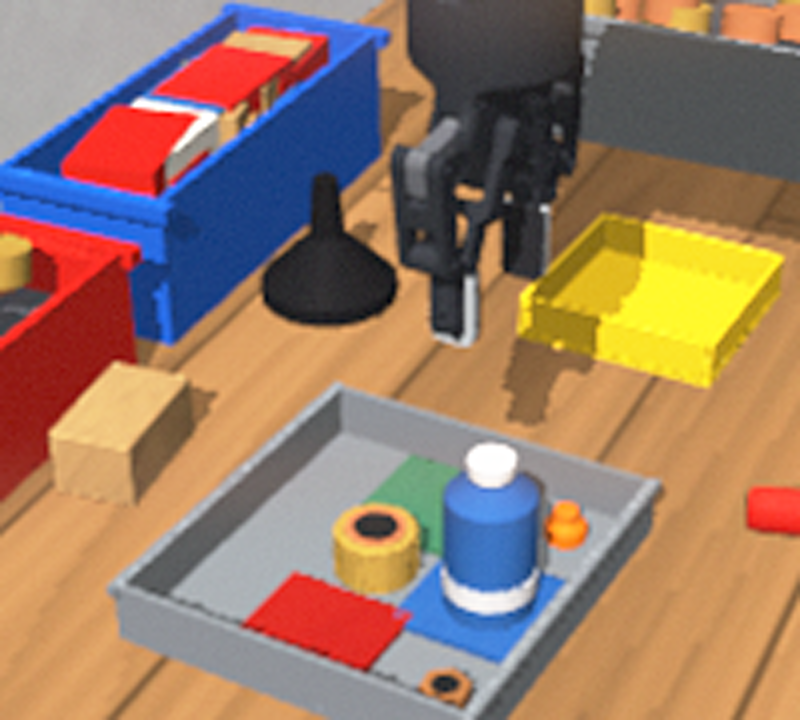

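Emit:
send_rows:
  deltas:
    - [0.04,0,-0.01,0,0,0]
    - [0.14,0,-0.01,0,0,0]
    - [0.27,0,-0.01,0,0,0]
    - [0.41,0,-0.01,0,0,0]
    - [0.55,0,-0.01,0,0,0]
    - [0.69,0,-0.01,0,0,0]
    - [0.8,0,-0.01,0,0,0]
    - [0.88,0,-0.01,0,0,0]
    - [0.92,0,-0.01,0,0,0]
    - [0.93,0,-0.01,0,0,0]
    - [0.93,0,-0.01,0,0,0]
    - [0.93,0,-0.01,0,0,0]

```text
time: 20.2
tcp_pos: [0.5411, 0.0295, 0.0643]
tcp_rot: [-1.146, 1.248, 1.143]
contact_force: [-0.0, 0.3, 0.3]
opening: 0.0615
```

```bash
python3 -c "
from h import *
plan(.5395,.0305,.063,85.2)
crop('side',200,150,200,180,4,'pics/b1s.png')
print((w2p([[.5395,.0305,.098],[.5395,.0305,.008]],'side')-[200,150])*4)"
```

```text
t 20.2 tcp [0.5411 0.0295 0.0643] yaw 85.0 -> 85.2 tilt 0.13 j1,j6 [-0.05 -1.53] open 0.0615 F [-0.   0.3  0.3]
  delta [0.008, 0.011, 0.006] turn [-0.002, 0.0, 0.001]
[[488.59294784 371.94533644]
 [486.07525053 515.924351  ]]
```

View pics/b1s.png

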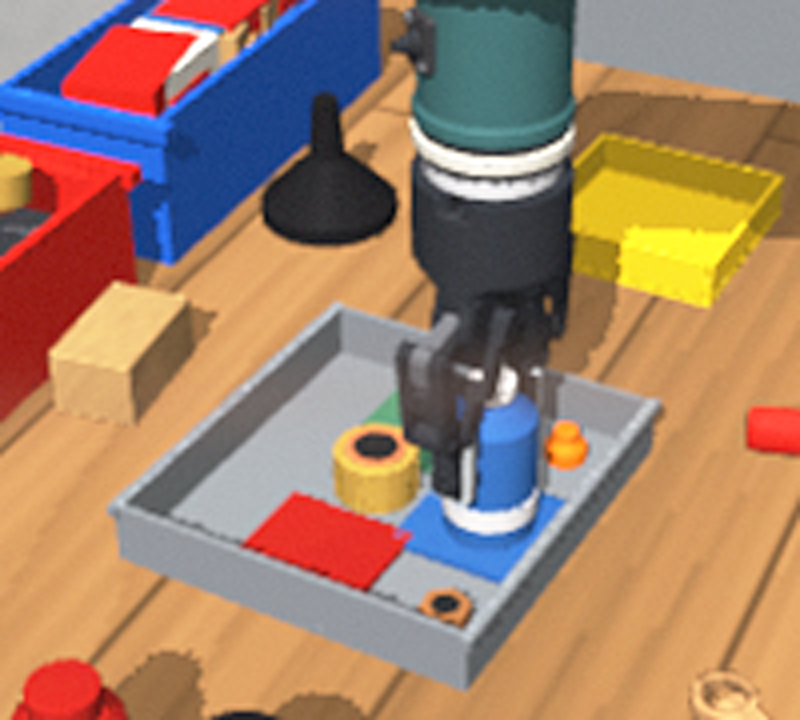

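Emit:
send_rows:
  deltas:
    - [0.008,0.011,0.006,0,0,0]
    - [0.008,0.011,0.006,0,0,0]
    - [0.008,0.011,0.006,0,0,0]
    - [0.008,0.011,0.006,0,0,0]
    - [0.008,0.011,0.006,0,0,0]
    - [0.008,0.011,0.006,0,0,0]
  fingers: 0

```text
time: 20.75
tcp_pos: [0.5397, 0.0306, 0.0634]
tcp_rot: [-1.145, 1.247, 1.142]
contact_force: [1.1, 2.0, 6.5]
opening: 0.0472
```

```bash
python3 -c "
from h import *
plan(.4516,.290,.19,85.2)"
```

```text
t 20.75 tcp [0.5397 0.0306 0.0634] yaw 85.0 -> 85.2 tilt 0.17 j1,j6 [-0.05 -1.53] open 0.0472 F [1.1 2.  6.5]
  delta [-0.845, 0.734, 1.671] turn [-0.003, 0.0, 0.002]
```

Emit:
send_rows:
  deltas:
    - [-0.03,0,0,0,0,0]
    - [-0.1,0,0,0,0,0]
    - [-0.2,0,0,0,0,0]
    - [-0.32,0,0,0,0,0]
    - [-0.45,0,0,0,0,0]
    - [-0.58,0,0,0,0,0]
    - [-0.7,0,0,0,0,0]
    - [-0.79,0,0,0,0,0]
    - [-0.84,0,0,0,0,0]
    - [-0.86,0,0,0,0,0]
    - [-0.86,0,0,0,0,0]
    - [-0.86,0,0,0,0,0]

```text
time: 21.75
tcp_pos: [0.5381, 0.0305, 0.1898]
tcp_rot: [-1.143, 1.251, 1.146]
contact_force: [-0.2, 0.3, -2.6]
opening: 0.0472
```

```bash
python3 -c "
from h import *
plan(.4516,.290,.19,85.2)
crop('side',200,150,200,180,4,'pics/b2s.png')"
```

```text
t 21.75 tcp [0.5381 0.0305 0.1898] yaw 85.0 -> 85.2 tilt 0.12 j1,j6 [-0.05 -1.53] open 0.0472 F [-0.2  0.3 -2.6]
  delta [-0.0, 0.726, 1.673] turn [-0.003, -0.0, -0.001]
```

View pics/b2s.png

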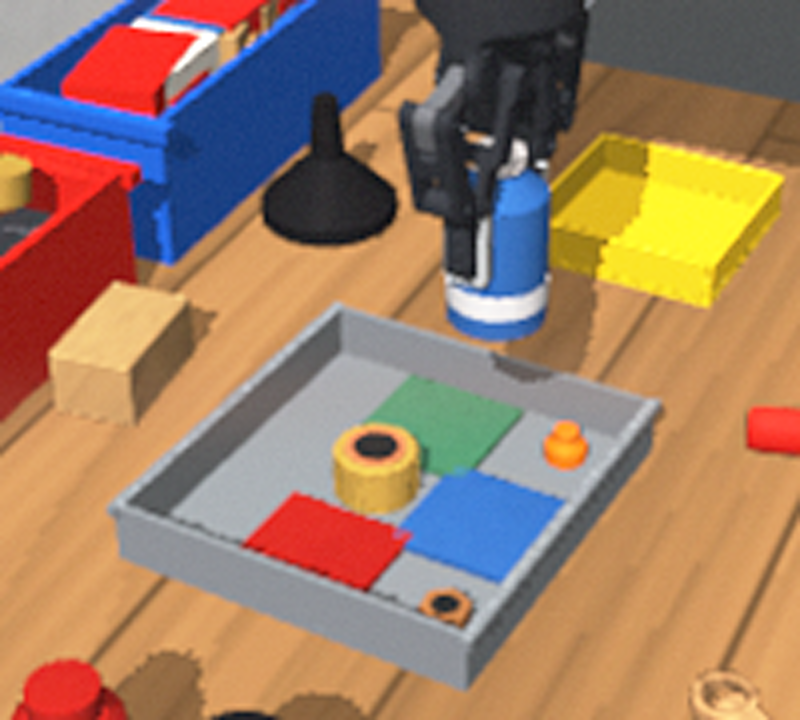

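Emit:
send_rows:
  deltas:
    - [0,0.01,0.02,0,0,0]
    - [0,0.04,0.08,0,0,0]
    - [0,0.08,0.17,0,0,0]
    - [0,0.13,0.29,0,0,0]
    - [0,0.19,0.43,0,0,0]
    - [0,0.25,0.57,0,0,0]
    - [0,0.31,0.71,0,0,0]
    - [0,0.37,0.85,0,0,0]
    - [0,0.44,1,0,0,0]

```text
time: 22.55
tcp_pos: [0.485, 0.1871, 0.1904]
tcp_rot: [-1.144, 1.25, 1.145]
contact_force: [-0.3, 1.0, -3.1]
opening: 0.0471
```

Emit:
send_rows:
  deltas:
    - [0,0.06,0.14,0,0,0]
    - [0,0.12,0.28,0,0,0]
    - [0,0.18,0.41,0,0,0]
    - [0,0.23,0.53,0,0,0]
    - [0,0.27,0.62,0,0,0]
    - [0,0.29,0.67,0,0,0]
    - [0.04,0.29,0.67,0,0,0]
    - [0.12,0.29,0.67,0,0,0]
    - [0.23,0.29,0.67,0,0,0]
    - [0.35,0.29,0.67,0,0,0]
    - [0.47,0.29,0.67,0,0,0]
    - [0.58,0.29,0.67,0,0,0]
    - [0.66,0.29,0.67,0,0,0]
    - [0.7,0.29,0.67,0,0,0]
    - [0.7,0.29,0.67,0,0,0]
    - [0.7,0.29,0.67,0,0,0]

```text
time: 23.88
tcp_pos: [0.4518, 0.2893, 0.0858]
tcp_rot: [-1.144, 1.25, 1.144]
contact_force: [-0.1, -0.4, -1.6]
opening: 0.047
```

```bash
python3 -c "
from h import *
plan(.4516,.290,.0595,85.2)
crop('side',150,240,200,150,4,'pics/b3s.png')"
```

```text
t 23.88 tcp [0.4518 0.2893 0.0858] yaw 84.9 -> 85.2 tilt 0.01 j1,j6 [ 0.46 -1.02] open 0.047 F [-0.1 -0.4 -1.6]
  delta [0.176, 0.001, 0.005] turn [-0.003, -0.0, -0.0]
```

View pics/b3s.png

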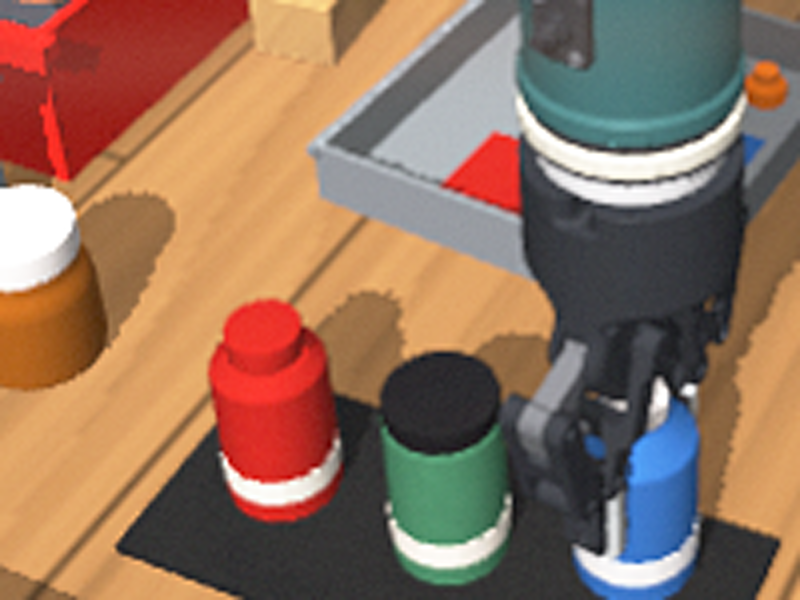

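Emit:
send_rows:
  deltas:
    - [0.05,0,0,0,0,0]
    - [0.1,0,0,0,0,0]
    - [0.14,0,0,0,0,0]
    - [0.165,0,0,0,0,0]
    - [0.175,0,0,0,0,0]
    - [0.175,0,0,0,0,0]
    - [0.175,0,0,0,0,0]

```text
time: 24.52
tcp_pos: [0.4517, 0.2897, 0.0596]
tcp_rot: [-1.144, 1.249, 1.144]
contact_force: [0.1, 0.1, -2.6]
opening: 0.0474
```

Emit:
send_rows:
  deltas:
    - [0,0,0,0,0,0]
    - [0,0,0,0,0,0]
    - [0,0,0,0,0,0]
    - [0,0,0,0,0,0]
  fingers: 72

```text
time: 24.85
tcp_pos: [0.4519, 0.2898, 0.0602]
tcp_rot: [-1.144, 1.248, 1.144]
contact_force: [-0.2, -0.3, -0.2]
opening: 0.0614
```

Emit:
send_rows:
  deltas:
    - [-0.05,0,0,0,0,0]
    - [-0.15,0,0,0,0,0]
    - [-0.3,0,0,0,0,0]
    - [-0.5,0,0,0,0,0]
    - [-0.7,0,0,0,0,0]
    - [-0.85,0,0,0,0,0]
    - [-0.93,0,0,0,0,0]
    - [-0.95,0,0,0,0,0]
    - [-0.95,0,0,0,0,0]

```text
time: 25.6
tcp_pos: [0.4518, 0.2897, 0.203]
tcp_rot: [-1.144, 1.248, 1.144]
contact_force: [-0.1, -0.2, -0.5]
opening: 0.0617
```

```bash
python3 -c "
from h import *
plan(.603,.0257,.15,85.2)
crop('side',150,200,200,190,4,'pics/b4s.png')
crop('top',90,140,290,200,2.7,'pics/b4t.png')"
```

```text
t 25.6 tcp [0.4518 0.2897 0.203 ] yaw 85.0 -> 85.2 tilt 0.1 j1,j6 [ 0.46 -1.02] open 0.0617 F [-0.1 -0.2 -0.5]
  delta [0.353, -1.158, -1.666] turn [-0.003, 0.001, 0.001]
```

View pics/b4s.png

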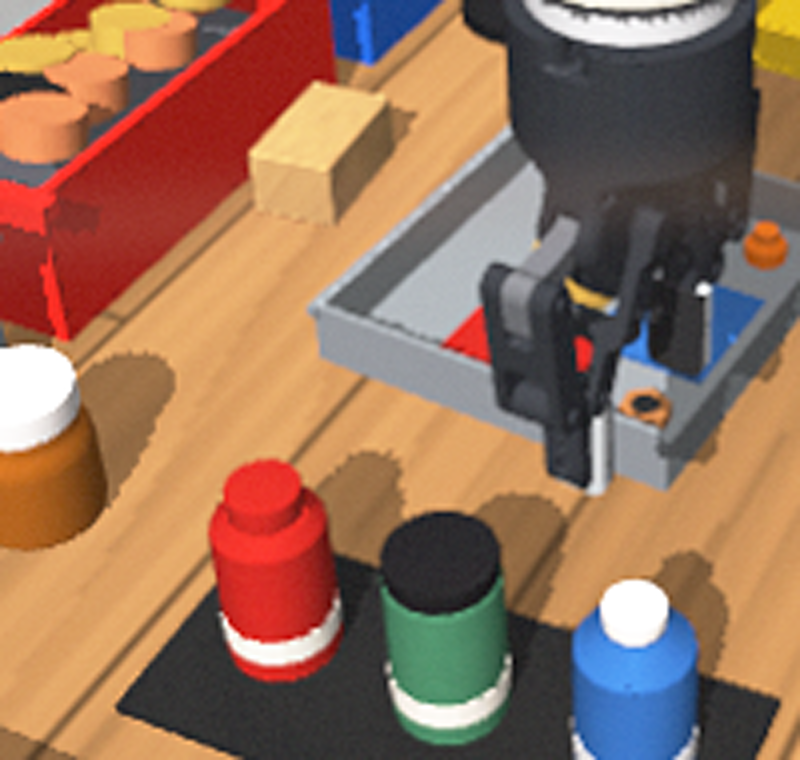

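View pics/b4t.png

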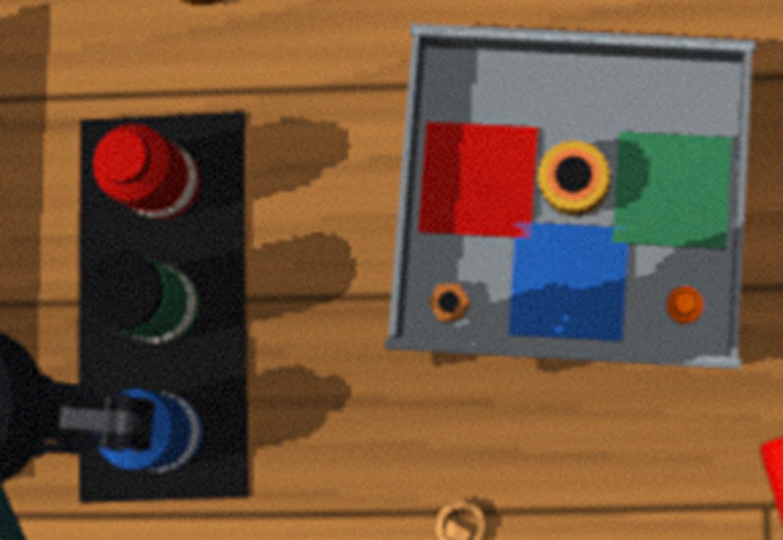

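All three cans stand on the mat: red about (135,165), green (140,300) and blue (150,430) in the crop. The tiles are now unobstructed, so I'll measure them and the coupling precisely.

```bash
python3 - <<'E'
from h import *
im=robot.snapshot("top");cv2.imwrite("pics/clear.png",im[:,:,::-1])
hsv=cv2.cvtColor(im,cv2.COLOR_RGB2HSV)
box=np.zeros(im.shape[:2],bool);box[145:280,238:366]=1
H=hsv[:,:,0].astype(int);S=hsv[:,:,1]
for n,m in dict(red=((H<6)|(H>172))&(S>170),green=(H>50)&(H<90)&(S>90),blue=(H>100)&(H<125)&(S>130)).items():
    m=(m&box).astype(np.uint8);m=cv2.morphologyEx(m,cv2.MORPH_OPEN,np.ones((3,3)))
    k,l,st,ce=cv2.connectedComponentsWithStats(m);i=1+st[1:,4].argmax()
    ys,xs=np.nonzero(l==i);w=p2w(np.c_[xs,ys],.008)[:,:2]
    r=cv2.minAreaRect((w*1e4).astype(np.float32));print(n,st[i,4],"mean",w.mean(0).round(4),"rect",np.array(r[0])/1e4,np.array(r[1])/1e4,r[2])
m=((H>8)&(H<28)&(S>110)&box).astype(np.uint8);m[:185]=0;m[225:]=0;m[:,:285]=0;m[:,320:]=0
c=max(cv2.findContours(m,0,2)[0],key=cv2.contourArea);c=cv2.convexHull(c)[:,0].astype(float)
for z in(.018,.032):
  print(z,cv2.minEnclosingCircle((p2w(c,z)[:,:2]*1e3).astype(np.float32)))
print(cv2.fitEllipse(c.astype(np.float32)), "pred top ctr", w2p([[.603,.0257,.032],[.603,.0257,.004]]))
E
```

```text
red 1629 mean [0.6085 0.0882] rect [0.6080103  0.08780507] [0.07100834 0.07058345] 85.82173919677734
green 1694 mean [ 0.5983 -0.0355] rect [ 0.59830264 -0.03548515] [0.07101437 0.07120853] 85.62789154052734
blue 1675 mean [0.5403 0.0313] rect [0.54167598 0.03117827] [0.07138942 0.071667  ] 85.30766296386719
0.018 ((605.7943115234375, 26.72513771057129), 23.839031219482422)
0.032 ((603.0902709960938, 26.130878448486328), 23.499780654907227)
((302.0693359375, 205.3135528564453), (27.269790649414062, 27.434579849243164), 98.2481460571289) pred top ctr [[302.26244171 205.39224565]
 [303.00015523 208.46013343]]
```

Emit:
send_rows:
  deltas:
    - [0,-0.06,-0.08,0,0,0]
    - [0,-0.17,-0.24,0,0,0]
    - [0,-0.32,-0.44,0,0,0]
    - [0,-0.47,-0.66,0,0,0]
    - [0,-0.61,-0.88,0,0,0]
    - [0,-0.7,-1,0,0,0]

```text
time: 26.25
tcp_pos: [0.5434, 0.1274, 0.1998]
tcp_rot: [-1.142, 1.255, 1.144]
contact_force: [0.4, -0.1, 0.1]
opening: 0.0618
```

Emit:
send_rows:
  deltas:
    - [0,-0.15,-0.2,0,0,0]
    - [0,-0.28,-0.4,0,0,0]
    - [0,-0.38,-0.55,0,0,0]
    - [0,-0.43,-0.63,0,0,0]
    - [0,-0.45,-0.66,0,0,0]
    - [0,-0.45,-0.66,0,0,0]
    - [0,-0.45,-0.66,0,0,0]

```text
time: 26.83
tcp_pos: [0.6009, 0.0276, 0.2014]
tcp_rot: [-1.143, 1.25, 1.147]
contact_force: [0.2, 0.4, -0.2]
opening: 0.0615
```

```bash
python3 -c "
from h import *
plan(.603,.0257,.15,85.2)"
```

```text
t 26.83 tcp [0.6009 0.0276 0.2014] yaw 85.0 -> 85.2 tilt 0.12 j1,j6 [-0.05 -1.53] open 0.0615 F [ 0.2  0.4 -0.2]
  delta [0.342, -0.016, -0.012] turn [-0.002, 0.001, -0.001]
```

Emit:
send_rows:
  deltas:
    - [0.04,-0.016,-0.012,0,0,0]
    - [0.14,-0.016,-0.012,0,0,0]
    - [0.3,-0.016,-0.012,0,0,0]
    - [0.46,-0.016,-0.012,0,0,0]
    - [0.62,-0.016,-0.012,0,0,0]
    - [0.76,-0.016,-0.012,0,0,0]
    - [0.88,-0.016,-0.012,0,0,0]
    - [0.94,-0.016,-0.012,0,0,0]
    - [0.96,-0.016,-0.012,0,0,0]
    - [0.96,-0.016,-0.012,0,0,0]
    - [0.96,-0.016,-0.012,0,0,0]

```text
time: 27.75
tcp_pos: [0.6045, 0.0249, 0.0594]
tcp_rot: [-1.146, 1.247, 1.143]
contact_force: [0.9, -0.6, 0.1]
opening: 0.0616
```

```bash
python3 -c "
from h import *
plan(.603,.026,.037,85.2)
crop('side',200,180,180,150,4,'pics/b5s.png')"
```

```text
t 27.75 tcp [0.6045 0.0249 0.0594] yaw 85.0 -> 85.2 tilt 0.12 j1,j6 [-0.05 -1.54] open 0.0616 F [ 0.9 -0.6  0.1]
  delta [0.149, 0.011, 0.006] turn [-0.002, 0.0, 0.001]
```

View pics/b5s.png

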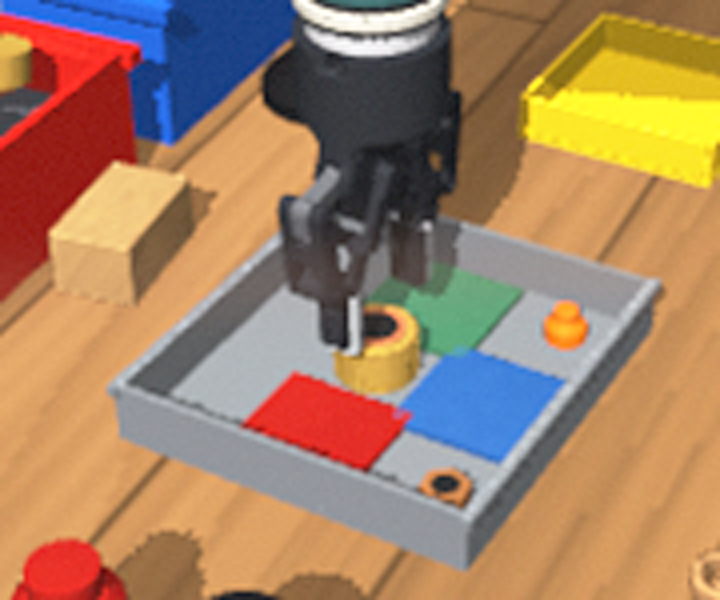

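Emit:
send_rows:
  deltas:
    - [0.03,0.011,0.006,0,0,0]
    - [0.07,0.011,0.006,0,0,0]
    - [0.11,0.011,0.006,0,0,0]
    - [0.14,0.011,0.006,0,0,0]
    - [0.15,0.011,0.006,0,0,0]
    - [0.15,0.011,0.006,0,0,0]
    - [0.15,0.011,0.006,0,0,0]
    - [0.15,0.011,0.006,0,0,0]

```text
time: 28.47
tcp_pos: [0.6025, 0.0255, 0.0358]
tcp_rot: [-1.144, 1.249, 1.144]
contact_force: [-0.0, 0.3, 1.0]
opening: 0.0616
```

Emit:
send_rows:
  deltas:
    - [0,0,0,0,0,0]
    - [0,0,0,0,0,0]
    - [0,0,0,0,0,0]
    - [0,0,0,0,0,0]
    - [0,0,0,0,0,0]
    - [0,0,0,0,0,0]
  fingers: 0
  squeeze: 50

```text
time: 28.97
tcp_pos: [0.6029, 0.0255, 0.0365]
tcp_rot: [-1.145, 1.248, 1.143]
contact_force: [-0.7, 0.4, 4.0]
opening: 0.0421
```

```bash
python3 -c "
from h import *
plan(.603,.026,.16,85.2)
crop('side',200,180,180,150,4,'pics/b6s.png')"
```

```text
t 28.97 tcp [0.6029 0.0255 0.0365] yaw 85.0 -> 85.2 tilt 0.1 j1,j6 [-0.05 -1.53] open 0.0421 F [-0.7  0.4  4. ]
  delta [-0.824, -0.002, 0.004] turn [-0.003, 0.0, 0.001]
```

View pics/b6s.png

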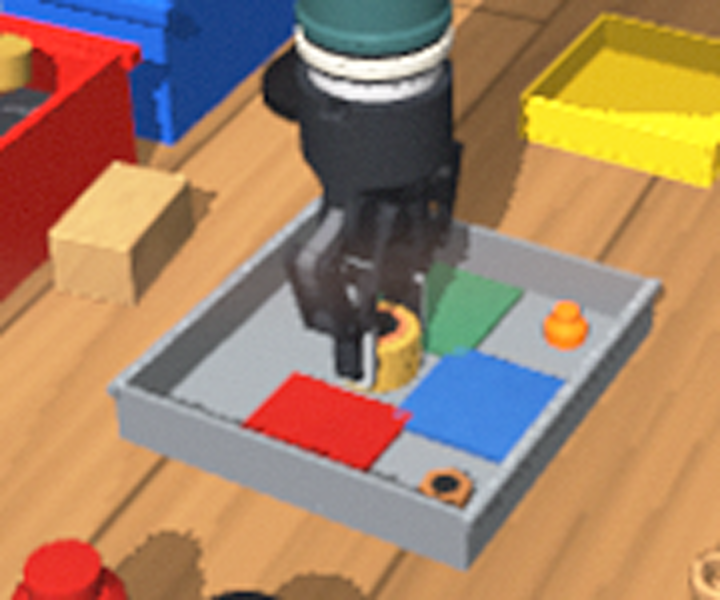

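Emit:
send_rows:
  deltas:
    - [-0.03,0,0,0,0,0]
    - [-0.09,0,0,0,0,0]
    - [-0.18,0,0,0,0,0]
    - [-0.3,0,0,0,0,0]
    - [-0.42,0,0,0,0,0]
    - [-0.54,0,0,0,0,0]
    - [-0.63,0,0,0,0,0]
    - [-0.68,0,0,0,0,0]
    - [-0.7,0,0,0,0,0]
    - [-0.7,0,0,0,0,0]

```text
time: 29.85
tcp_pos: [0.6023, 0.0255, 0.1411]
tcp_rot: [-1.145, 1.249, 1.144]
contact_force: [-0.2, -0.1, -1.6]
opening: 0.0421
```

```bash
python3 -c "
from h import *
plan(.561,-.291,.14,85.2)
crop('side',200,130,200,180,4,'pics/b7s.png')"
```

```text
t 29.85 tcp [0.6023 0.0255 0.1411] yaw 85.0 -> 85.2 tilt 0.03 j1,j6 [-0.05 -1.53] open 0.0421 F [-0.2 -0.1 -1.6]
  delta [0.007, 0.089, -2.126] turn [-0.002, 0.0, 0.0]
```

View pics/b7s.png

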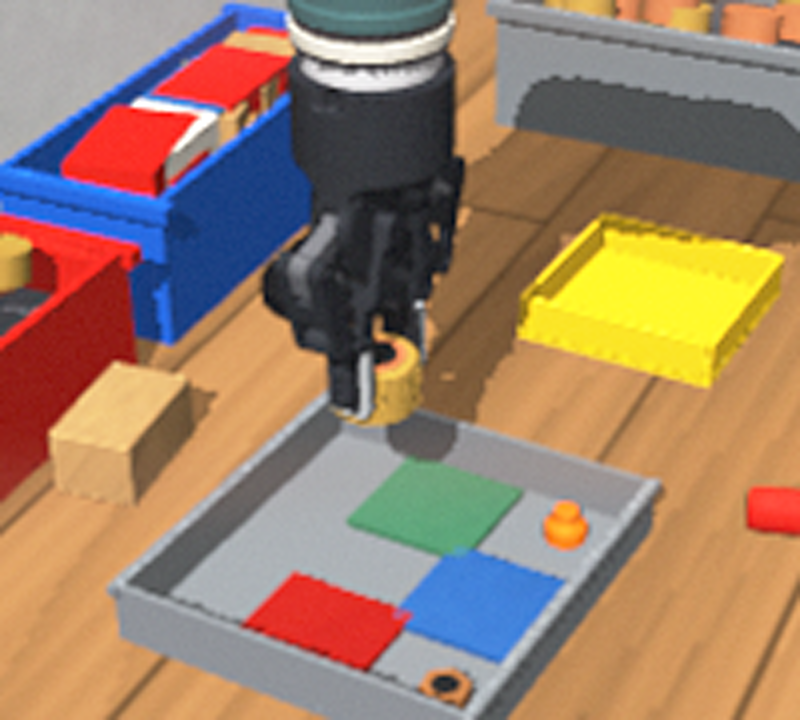

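Emit:
send_rows:
  deltas:
    - [0,0,-0.03,0,0,0]
    - [0,0,-0.1,0,0,0]
    - [0,0.01,-0.2,0,0,0]
    - [0,0.01,-0.33,0,0,0]
    - [0,0.02,-0.47,0,0,0]
    - [0,0.03,-0.62,0,0,0]
    - [0,0.03,-0.77,0,0,0]
    - [0,0.04,-0.92,0,0,0]
    - [0,0.04,-1,0,0,0]

```text
time: 30.65
tcp_pos: [0.5819, -0.1266, 0.1396]
tcp_rot: [-1.142, 1.253, 1.143]
contact_force: [0.1, -1.0, -2.0]
opening: 0.0421
```

Emit:
send_rows:
  deltas:
    - [0,0.01,-0.15,0,0,0]
    - [0,0.01,-0.3,0,0,0]
    - [0,0.02,-0.46,0,0,0]
    - [0,0.03,-0.62,0,0,0]
    - [0,0.03,-0.78,0,0,0]
    - [0,0.04,-0.92,0,0,0]
    - [0,0.04,-1,0,0,0]
    - [0,0.04,-1,0,0,0]
    - [0,0.04,-1,0,0,0]

```text
time: 31.4
tcp_pos: [0.5638, -0.2722, 0.14]
tcp_rot: [-1.142, 1.249, 1.145]
contact_force: [0.5, 0.1, -2.0]
opening: 0.0423
```

```bash
python3 -c "
from h import *
plan(.561,-.291,.06,85.2)"
```

```text
t 31.4 tcp [ 0.5638 -0.2722  0.14  ] yaw 84.9 -> 85.2 tilt 0.11 j1,j6 [-0.54 -2.02] open 0.0423 F [ 0.5  0.1 -2. ]
  delta [0.533, 0.007, -0.128] turn [-0.003, 0.001, -0.001]
```

Emit:
send_rows:
  deltas:
    - [0,0,-0.04,0,0,0]
    - [0,0.007,-0.08,0,0,0]
    - [0.02,0.007,-0.1,0,0,0]
    - [0.08,0.007,-0.115,0,0,0]
    - [0.17,0.007,-0.115,0,0,0]
    - [0.28,0.007,-0.115,0,0,0]
    - [0.38,0.007,-0.115,0,0,0]
    - [0.46,0.007,-0.115,0,0,0]
    - [0.51,0.007,-0.115,0,0,0]
    - [0.53,0.007,-0.115,0,0,0]
    - [0.53,0.007,-0.115,0,0,0]
    - [0.53,0.007,-0.115,0,0,0]

```text
time: 32.4
tcp_pos: [0.5619, -0.2896, 0.0617]
tcp_rot: [-1.145, 1.249, 1.143]
contact_force: [0.1, -0.6, -1.7]
opening: 0.0421
```

```bash
python3 -c "
from h import *
plan(.561,-.291,.0365,85.2)
crop('side',280,130,160,130,5,'pics/b8s.png')"
```

```text
t 32.4 tcp [ 0.5619 -0.2896  0.0617] yaw 85.0 -> 85.2 tilt 0.06 j1,j6 [-0.57 -2.05] open 0.0421 F [ 0.1 -0.6 -1.7]
  delta [0.168, 0.005, -0.01] turn [-0.002, -0.0, 0.001]
```

View pics/b8s.png

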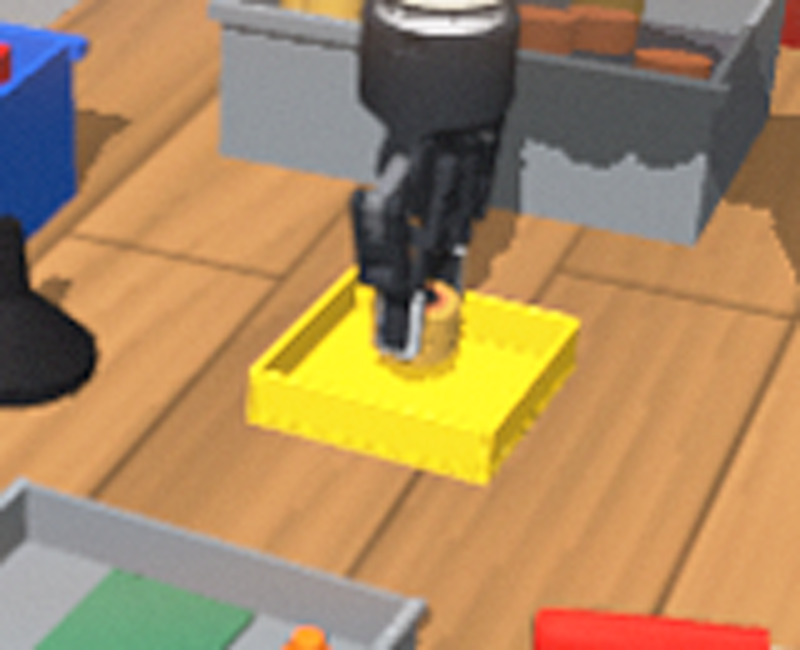

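Emit:
send_rows:
  deltas:
    - [0.03,0,-0.005,0,0,0]
    - [0.07,0,-0.01,0,0,0]
    - [0.11,0,-0.01,0,0,0]
    - [0.14,0,-0.01,0,0,0]
    - [0.155,0,-0.01,0,0,0]
    - [0.165,0,-0.01,0,0,0]
    - [0.165,0,-0.01,0,0,0]
    - [0.165,0,-0.01,0,0,0]

```text
time: 33.12
tcp_pos: [0.5615, -0.2909, 0.0365]
tcp_rot: [-1.145, 1.249, 1.144]
contact_force: [-0.6, 0.6, -0.7]
opening: 0.0422
```

Emit:
send_rows:
  deltas:
    - [0,0,0,0,0,0]
    - [0,0,0,0,0,0]
    - [0,0,0,0,0,0]
    - [0,0,0,0,0,0]
  fingers: 68

```text
time: 33.45
tcp_pos: [0.5616, -0.291, 0.0366]
tcp_rot: [-1.145, 1.249, 1.144]
contact_force: [0.2, -1.0, -0.3]
opening: 0.0581
```

Emit:
send_rows:
  deltas:
    - [-0.05,0,0,0,0,0]
    - [-0.15,0,0,0,0,0]
    - [-0.3,0,0,0,0,0]
    - [-0.5,0,0,0,0,0]
    - [-0.7,0,0,0,0,0]
    - [-0.88,0,0,0,0,0]
    - [-0.98,0,0,0,0,0]
    - [-1,0,0,0,0,0]
    - [-1,0,0,0,0,0]

```text
time: 34.2
tcp_pos: [0.562, -0.2913, 0.1887]
tcp_rot: [-1.148, 1.248, 1.141]
contact_force: [0.2, -0.7, -0.7]
opening: 0.0583
```

```bash
python3 -c "
from h import *
plan(.561,.2,.2,85.2)
crop('side',280,150,160,130,5,'pics/b9s.png')
crop('top',90,140,480,200,1.6,'pics/b9t.png')"
```

```text
t 34.2 tcp [ 0.562  -0.2913  0.1887] yaw 85.0 -> 85.2 tilt 0.24 j1,j6 [-0.57 -2.05] open 0.0583 F [ 0.2 -0.7 -0.7]
  delta [-0.083, 0.293, 3.262] turn [-0.002, -0.001, 0.002]
```

View pics/b9s.png

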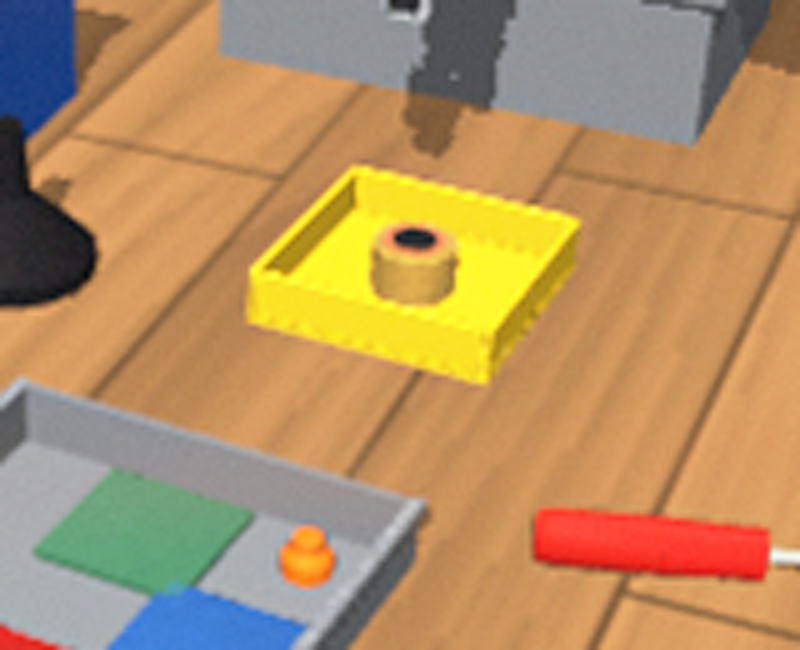

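View pics/b9t.png

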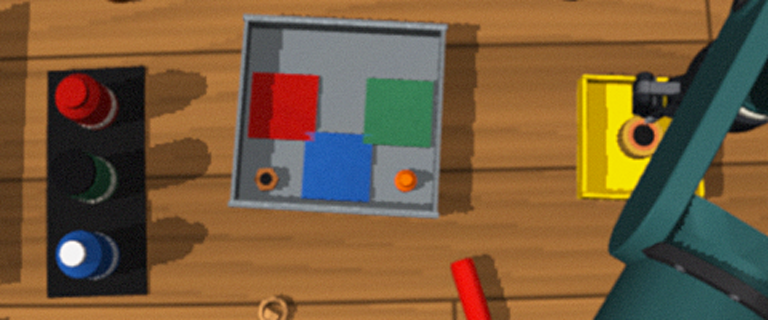

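The coupling lies flat in the yellow tray, at (413,260) in the side crop, and all cans still stand on the mat. Next I'll return the cans, starting with blue.

Emit:
send_rows:
  deltas:
    - [-0.02,0.02,0.08,0,0,0]
    - [-0.04,0.06,0.25,0,0,0]
    - [-0.06,0.11,0.48,0,0,0]
    - [-0.08,0.17,0.74,0,0,0]
    - [-0.08,0.24,1,0,0,0]
  fingers: 72

```text
time: 34.72
tcp_pos: [0.5376, -0.1362, 0.1971]
tcp_rot: [-1.141, 1.25, 1.146]
contact_force: [1.1, 0.8, 0.6]
opening: 0.0614
```

Emit:
send_rows:
  deltas:
    - [0,0.07,0.25,0,0,0]
    - [0,0.13,0.5,0,0,0]
    - [0,0.2,0.75,0,0,0]
    - [0,0.26,1,0,0,0]

```text
time: 35.05
tcp_pos: [0.5108, 0.017, 0.1967]
tcp_rot: [-1.142, 1.251, 1.147]
contact_force: [0.3, -0.2, 0.7]
opening: 0.0614
```

Emit:
send_rows:
  deltas:
    - [0,0.07,0.25,0,0,0]
    - [0,0.13,0.5,0,0,0]
    - [0,0.2,0.75,0,0,0]
    - [0,0.26,1,0,0,0]

```text
time: 35.38
tcp_pos: [0.4849, 0.1695, 0.1969]
tcp_rot: [-1.143, 1.252, 1.147]
contact_force: [0.0, 0.2, 0.2]
opening: 0.0614
```

Emit:
send_rows:
  deltas:
    - [0,0.07,0.22,0,0,0]
    - [0,0.13,0.42,0,0,0]
    - [0,0.17,0.58,0,0,0]
    - [0,0.2,0.68,0,0,0]
    - [0,0.2,0.7,0,0,0]
    - [0,0.2,0.7,0,0,0]
    - [0,0.2,0.7,0,0,0]

```text
time: 35.97
tcp_pos: [0.4659, 0.274, 0.1974]
tcp_rot: [-1.145, 1.252, 1.145]
contact_force: [0.4, 0.2, -0.3]
opening: 0.0613
```

```bash
python3 -c "
from h import *
plan(.4518,.2897,.060,85.2)"
```

```text
t 35.97 tcp [0.4659 0.274  0.1974] yaw 85.0 -> 85.2 tilt 0.12 j1,j6 [ 0.43 -1.06] open 0.0613 F [ 0.4  0.2 -0.3]
  delta [0.916, 0.102, 0.098] turn [-0.002, -0.001, -0.001]
```

Emit:
send_rows:
  deltas:
    - [0,0.05,0.05,0,0,0]
    - [0,0.1,0.09,0,0,0]
    - [0.05,0.1,0.09,0,0,0]
    - [0.15,0.1,0.09,0,0,0]
    - [0.28,0.1,0.09,0,0,0]
    - [0.38,0.1,0.09,0,0,0]
    - [0.43,0.1,0.09,0,0,0]
    - [0.43,0.1,0.09,0,0,0]
    - [0.43,0.1,0.09,0,0,0]

```text
time: 36.72
tcp_pos: [0.4526, 0.2891, 0.1337]
tcp_rot: [-1.144, 1.25, 1.144]
contact_force: [0.3, -0.3, 0.2]
opening: 0.0611
```

```bash
python3 -c "
from h import *
plan(.4518,.2897,.060,85.2)"
```

```text
t 36.72 tcp [0.4526 0.2891 0.1337] yaw 85.0 -> 85.2 tilt 0.03 j1,j6 [ 0.46 -1.02] open 0.0611 F [ 0.3 -0.3  0.2]
  delta [0.492, 0.006, 0.003] turn [-0.003, -0.0, -0.0]
```

Emit:
send_rows:
  deltas:
    - [0.04,0.004,0.003,0,0,0]
    - [0.12,0.004,0.003,0,0,0]
    - [0.22,0.004,0.003,0,0,0]
    - [0.33,0.004,0.003,0,0,0]
    - [0.42,0.004,0.003,0,0,0]
    - [0.47,0.004,0.003,0,0,0]
    - [0.49,0.004,0.003,0,0,0]
    - [0.49,0.004,0.003,0,0,0]
    - [0.49,0.004,0.003,0,0,0]

```text
time: 37.47
tcp_pos: [0.4526, 0.2901, 0.061]
tcp_rot: [-1.144, 1.248, 1.144]
contact_force: [-0.1, -0.3, 0.5]
opening: 0.0616
```

Emit:
send_rows:
  deltas:
    - [0,0,0,0,0,0]
    - [0,0,0,0,0,0]
    - [0,0,0,0,0,0]
    - [0,0,0,0,0,0]
    - [0,0,0,0,0,0]
    - [0,0,0,0,0,0]
  fingers: 0
  squeeze: 45

```text
time: 37.97
tcp_pos: [0.4531, 0.2902, 0.0619]
tcp_rot: [-1.145, 1.247, 1.143]
contact_force: [0.9, -0.7, 5.6]
opening: 0.0467
```

Emit:
send_rows:
  deltas:
    - [-0.03,0,0,0,0,0]
    - [-0.1,0,0,0,0,0]
    - [-0.2,0,0,0,0,0]
    - [-0.32,0,0,0,0,0]
    - [-0.45,0,0,0,0,0]
    - [-0.58,0,0,0,0,0]
    - [-0.69,0,0,0,0,0]
    - [-0.75,0,0,0,0,0]
    - [-0.77,0,0,0,0,0]
    - [-0.77,0,0,0,0,0]
    - [-0.77,0,0,0,0,0]

```text
time: 38.88
tcp_pos: [0.4515, 0.2896, 0.1747]
tcp_rot: [-1.144, 1.252, 1.145]
contact_force: [-0.6, -0.6, -2.6]
opening: 0.047
```

```bash
python3 -c "
from h import *
plan(.5413,.031,.175,85.2)
crop('side',150,200,200,190,4,'pics/c1s.png')"
```

```text
t 38.88 tcp [0.4515 0.2896 0.1747] yaw 85.0 -> 85.2 tilt 0.13 j1,j6 [ 0.46 -1.02] open 0.047 F [-0.6 -0.6 -2.6]
  delta [-0.002, -0.747, -1.665] turn [-0.003, -0.001, -0.001]
```

View pics/c1s.png

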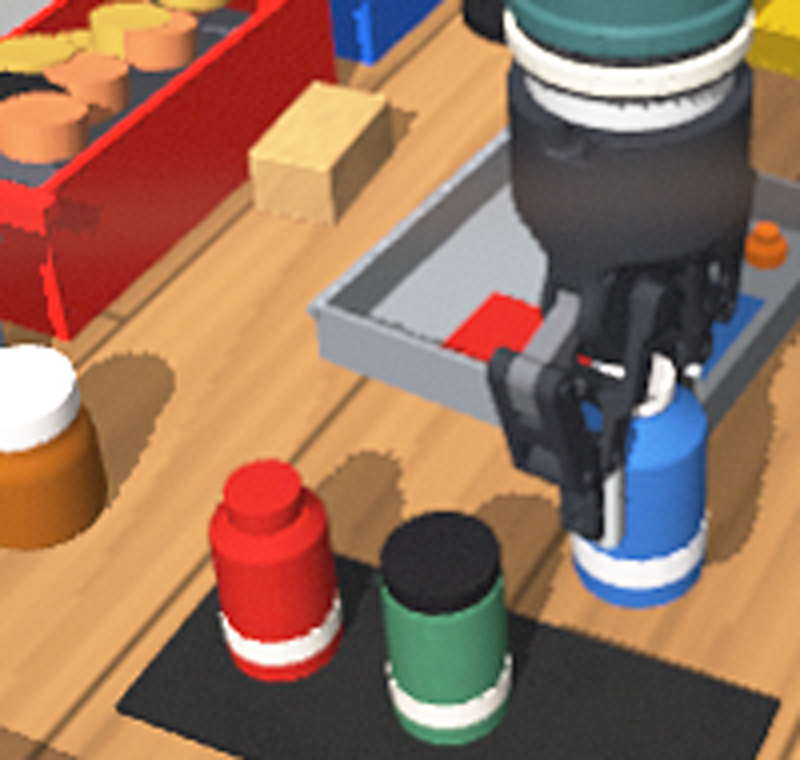

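Emit:
send_rows:
  deltas:
    - [0,-0.01,-0.02,0,0,0]
    - [0,-0.04,-0.08,0,0,0]
    - [0,-0.08,-0.17,0,0,0]
    - [0,-0.13,-0.29,0,0,0]
    - [0,-0.19,-0.43,0,0,0]
    - [0,-0.25,-0.57,0,0,0]
    - [0,-0.31,-0.71,0,0,0]
    - [0,-0.37,-0.85,0,0,0]
    - [0,-0.45,-1,0,0,0]

```text
time: 39.68
tcp_pos: [0.506, 0.1328, 0.1753]
tcp_rot: [-1.144, 1.251, 1.145]
contact_force: [0.5, 0.2, -2.9]
opening: 0.0471
```

Emit:
send_rows:
  deltas:
    - [0,-0.06,-0.14,0,0,0]
    - [0,-0.12,-0.28,0,0,0]
    - [0,-0.18,-0.41,0,0,0]
    - [0,-0.23,-0.53,0,0,0]
    - [0,-0.27,-0.62,0,0,0]
    - [0,-0.29,-0.66,0,0,0]
    - [0,-0.29,-0.66,0,0,0]
    - [0,-0.29,-0.66,0,0,0]
    - [0,-0.29,-0.66,0,0,0]

```text
time: 40.43
tcp_pos: [0.5405, 0.0327, 0.1756]
tcp_rot: [-1.144, 1.249, 1.146]
contact_force: [-0.2, 0.4, -3.9]
opening: 0.047
```

```bash
python3 -c "
from h import *
plan(.5413,.031,.085,85.2)"
```

```text
t 40.43 tcp [0.5405 0.0327 0.1756] yaw 85.0 -> 85.2 tilt 0.06 j1,j6 [-0.04 -1.53] open 0.047 F [-0.2  0.4 -3.9]
  delta [0.604, -0.007, -0.011] turn [-0.002, 0.0, -0.001]
```

Emit:
send_rows:
  deltas:
    - [0.03,-0.005,-0.01,0,0,0]
    - [0.1,-0.005,-0.01,0,0,0]
    - [0.2,-0.005,-0.01,0,0,0]
    - [0.32,-0.005,-0.01,0,0,0]
    - [0.44,-0.005,-0.01,0,0,0]
    - [0.54,-0.005,-0.01,0,0,0]
    - [0.59,-0.005,-0.01,0,0,0]
    - [0.6,-0.005,-0.01,0,0,0]
    - [0.6,-0.005,-0.01,0,0,0]
    - [0.6,-0.005,-0.01,0,0,0]

```text
time: 41.27
tcp_pos: [0.5421, 0.0307, 0.0867]
tcp_rot: [-1.145, 1.248, 1.143]
contact_force: [-0.3, 0.2, -1.9]
opening: 0.047
```

```bash
python3 -c "
from h import *
plan(.5413,.031,.065,85.2)
crop('side',220,180,160,140,5,'pics/c2s.png')
crop('top',225,140,160,145,4,'pics/c2t.png')"
```

```text
t 41.27 tcp [0.5421 0.0307 0.0867] yaw 85.0 -> 85.2 tilt 0.09 j1,j6 [-0.05 -1.53] open 0.047 F [-0.3  0.2 -1.9]
  delta [0.145, 0.006, 0.001] turn [-0.002, 0.0, 0.001]
```

View pics/c2s.png

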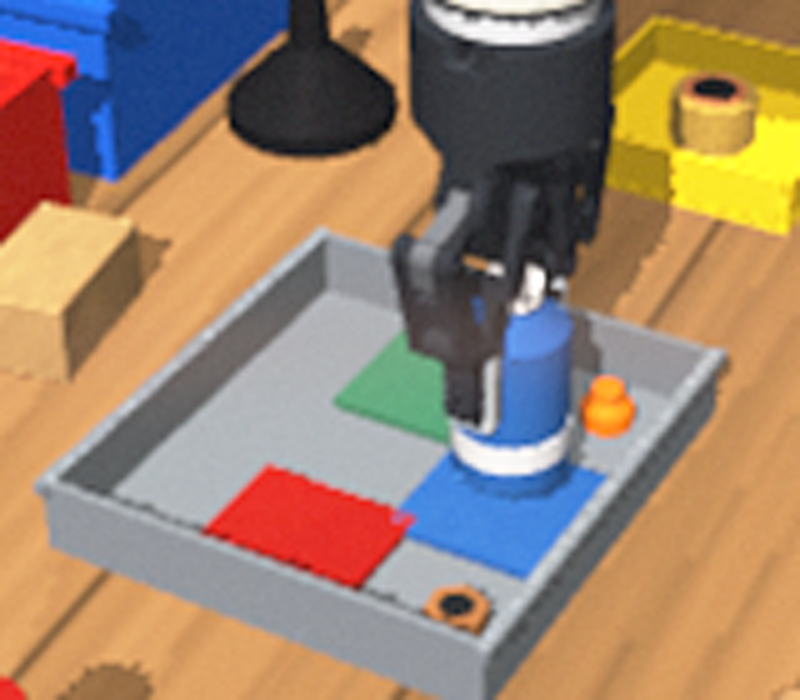

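View pics/c2t.png

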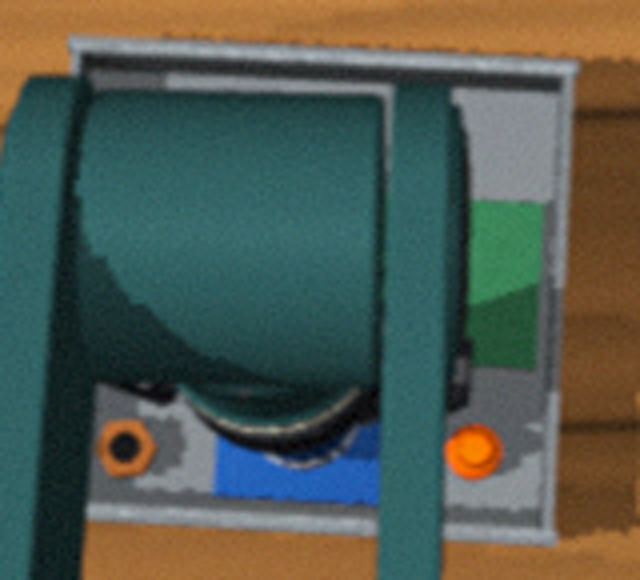

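Blue hangs about 21 mm above its tile and looks well aligned. I'll lower and release it.

Emit:
send_rows:
  deltas:
    - [0.03,0.006,0,0,0,0]
    - [0.07,0.006,0,0,0,0]
    - [0.1,0.006,0,0,0,0]
    - [0.125,0.006,0,0,0,0]
    - [0.14,0.006,0,0,0,0]
    - [0.148,0.006,0,0,0,0]
    - [0.15,0.006,0,0,0,0]
    - [0.15,0.006,0,0,0,0]

```text
time: 42.03
tcp_pos: [0.5405, 0.0306, 0.0659]
tcp_rot: [-1.144, 1.25, 1.145]
contact_force: [-6.5, 0.0, 11.1]
opening: 0.0469
```

Emit:
send_rows:
  deltas:
    - [0,0,0,0,0,0]
    - [0,0,0,0,0,0]
    - [0,0,0,0,0,0]
    - [0,0,0,0,0,0]
  fingers: 72

```text
time: 42.37
tcp_pos: [0.5407, 0.0306, 0.0632]
tcp_rot: [-1.144, 1.249, 1.144]
contact_force: [-0.8, -0.2, 0.3]
opening: 0.0616
```

Emit:
send_rows:
  deltas:
    - [-0.05,0,0,0,0,0]
    - [-0.15,0,0,0,0,0]
    - [-0.3,0,0,0,0,0]
    - [-0.5,0,0,0,0,0]
    - [-0.7,0,0,0,0,0]
    - [-0.85,0,0,0,0,0]
    - [-0.93,0,0,0,0,0]
    - [-0.95,0,0,0,0,0]
    - [-0.95,0,0,0,0,0]

```text
time: 43.12
tcp_pos: [0.5409, 0.0306, 0.2065]
tcp_rot: [-1.145, 1.248, 1.143]
contact_force: [0.0, 0.5, -0.7]
opening: 0.0616
```

```bash
python3 -c "
from h import *
plan(.5315,.2922,.2,-4.8)
crop('side',220,180,160,140,5,'pics/c3s.png')
crop('top',225,140,160,145,4,'pics/c3t.png')"
```

```text
t 43.12 tcp [0.5409 0.0306 0.2065] yaw 85.0 -> -4.8 tilt 0.08 j1,j6 [-0.05 -1.53] open 0.0616 F [ 0.   0.5 -0.7]
  delta [0.043, 0.215, 1.732] turn [0.998, 0.001, 0.001]
```

View pics/c3s.png

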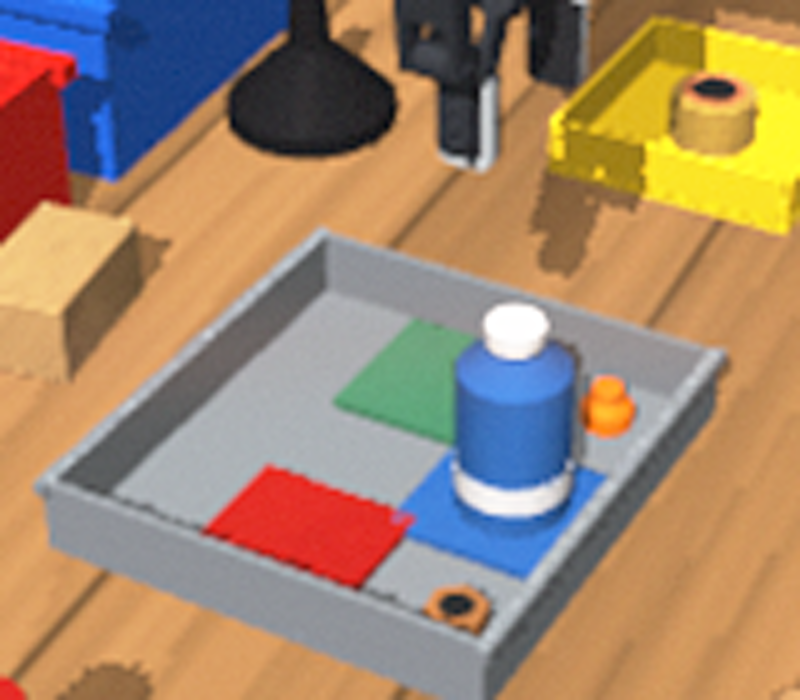

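View pics/c3t.png

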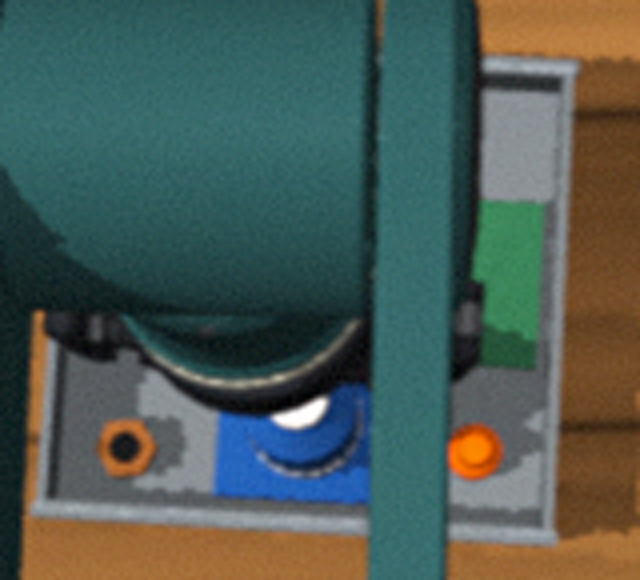

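Emit:
send_rows:
  deltas:
    - [0,0.01,0.04,0.07,0,0]
    - [0,0.02,0.1,0.14,0,0]
    - [0,0.03,0.18,0.21,0,0]
    - [0,0.04,0.27,0.28,0,0]
    - [0,0.05,0.36,0.35,0,0]
    - [0,0.06,0.45,0.42,0,0]
    - [0,0.07,0.54,0.49,0,0]
    - [0,0.08,0.63,0.56,0,0]
    - [0,0.09,0.72,0.63,0,0]
    - [0,0.1,0.8,0.7,0,0]
    - [0,0.11,0.87,0.77,0,0]
    - [0,0.12,0.93,0.84,0,0]
    - [0,0.12,0.97,0.91,0,0]
    - [0,0.12,1,0.98,0,0]
    - [0,0.12,1,0.998,0,0]
    - [0,0.12,1,0.998,0,0]
  fingers: 70

```text
time: 44.55
tcp_pos: [0.5348, 0.1817, 0.2032]
tcp_rot: [0.065, 1.574, -0.067]
contact_force: [-0.7, -0.5, -0.0]
opening: 0.0598
```

```bash
python3 -c "
from h import *
plan(.532,.2923,.2,-4.8)"
```

```text
t 44.55 tcp [0.5348 0.1817 0.2032] yaw -4.8 -> -4.8 tilt 0.28 j1,j6 [0.23 0.31] open 0.0598 F [-0.7 -0.5 -0. ]
  delta [0.02, 0.733, -0.081] turn [-0.0, -0.003, 0.001]
```

Emit:
send_rows:
  deltas:
    - [0,0.08,-0.01,0,0,0]
    - [0,0.24,-0.03,0,0,0]
    - [0,0.42,-0.05,0,0,0]
    - [0,0.58,-0.07,0,0,0]
    - [0,0.68,-0.08,0,0,0]
    - [0.01,0.73,-0.08,0,0,0]
    - [0.05,0.73,-0.08,0,0,0]
    - [0.15,0.73,-0.08,0,0,0]
    - [0.28,0.73,-0.08,0,0,0]
    - [0.38,0.73,-0.08,0,0,0]
    - [0.44,0.73,-0.08,0,0,0]
    - [0.45,0.73,-0.08,0,0,0]
    - [0.45,0.73,-0.08,0,0,0]

```text
time: 45.63
tcp_pos: [0.5329, 0.2908, 0.1375]
tcp_rot: [0.066, 1.571, -0.068]
contact_force: [-0.3, 0.5, -1.1]
opening: 0.0597
```

```bash
python3 -c "
from h import *
plan(.532,.2923,.058,-4.8)"
```

```text
t 45.63 tcp [0.5329 0.2908 0.1375] yaw -4.9 -> -4.8 tilt 0.11 j1,j6 [0.41 0.49] open 0.0597 F [-0.3  0.5 -1.1]
  delta [0.53, 0.01, -0.006] turn [-0.001, -0.001, 0.001]
```

Emit:
send_rows:
  deltas:
    - [0.04,0.01,-0.006,0,0,0]
    - [0.12,0.01,-0.006,0,0,0]
    - [0.23,0.01,-0.006,0,0,0]
    - [0.35,0.01,-0.006,0,0,0]
    - [0.45,0.01,-0.006,0,0,0]
    - [0.51,0.01,-0.006,0,0,0]
    - [0.53,0.01,-0.006,0,0,0]
    - [0.53,0.01,-0.006,0,0,0]
    - [0.53,0.01,-0.006,0,0,0]

```text
time: 46.38
tcp_pos: [0.5329, 0.2936, 0.0597]
tcp_rot: [0.067, 1.568, -0.066]
contact_force: [-0.7, 0.2, 0.9]
opening: 0.0596
```

Emit:
send_rows:
  deltas:
    - [0,0,0,0,0,0]
    - [0,0,0,0,0,0]
    - [0,0,0,0,0,0]
    - [0,0,0,0,0,0]
    - [0,0,0,0,0,0]
    - [0,0,0,0,0,0]
  fingers: 0

```text
time: 46.88
tcp_pos: [0.5333, 0.2938, 0.0606]
tcp_rot: [0.068, 1.567, -0.065]
contact_force: [-0.9, 0.9, 5.7]
opening: 0.047
```

Emit:
send_rows:
  deltas:
    - [-0.03,0,0,0,0,0]
    - [-0.1,0,0,0,0,0]
    - [-0.2,0,0,0,0,0]
    - [-0.32,0,0,0,0,0]
    - [-0.45,0,0,0,0,0]
    - [-0.58,0,0,0,0,0]
    - [-0.7,0,0,0,0,0]
    - [-0.8,0,0,0,0,0]
    - [-0.87,0,0,0,0,0]
    - [-0.9,0,0,0,0,0]
    - [-0.9,0,0,0,0,0]
    - [-0.9,0,0,0,0,0]

```text
time: 47.88
tcp_pos: [0.532, 0.2931, 0.193]
tcp_rot: [0.066, 1.571, -0.067]
contact_force: [0.0, -0.4, -2.4]
opening: 0.0471
```

```bash
python3 -c "
from h import *
plan(.5983,-.0357,.19,-4.8)
crop('side',150,200,200,190,4,'pics/c4s.png')"
```

```text
t 47.88 tcp [0.532  0.2931 0.193 ] yaw -4.8 -> -4.8 tilt 0.08 j1,j6 [0.41 0.49] open 0.0471 F [ 0.  -0.4 -2.4]
  delta [0.021, -2.147, 0.626] turn [-0.0, -0.001, 0.0]
```

View pics/c4s.png

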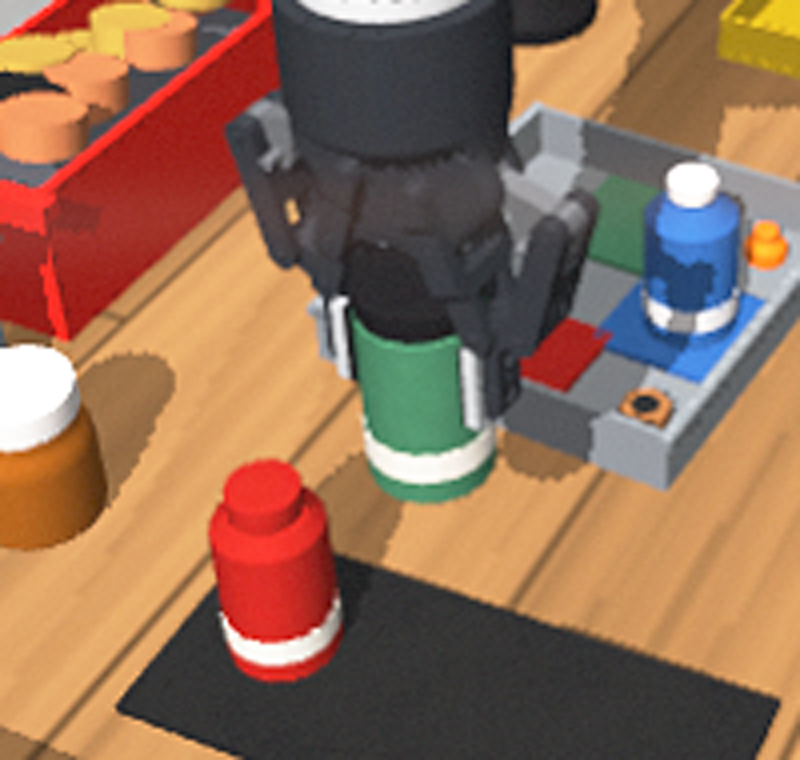

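Emit:
send_rows:
  deltas:
    - [0,-0.02,0,0,0,0]
    - [0,-0.08,0.02,0,0,0]
    - [0,-0.17,0.05,0,0,0]
    - [0,-0.29,0.09,0,0,0]
    - [0,-0.43,0.13,0,0,0]
    - [0,-0.57,0.17,0,0,0]
    - [0,-0.71,0.21,0,0,0]
    - [0,-0.85,0.25,0,0,0]
    - [0,-1,0.29,0,0,0]

```text
time: 48.68
tcp_pos: [0.5631, 0.1377, 0.1936]
tcp_rot: [0.067, 1.57, -0.067]
contact_force: [-0.2, -0.7, -2.4]
opening: 0.0473
```

Emit:
send_rows:
  deltas:
    - [0,-0.14,0.04,0,0,0]
    - [0,-0.28,0.08,0,0,0]
    - [0,-0.42,0.12,0,0,0]
    - [0,-0.56,0.17,0,0,0]
    - [0,-0.7,0.21,0,0,0]
    - [0,-0.82,0.25,0,0,0]
    - [0,-0.92,0.28,0,0,0]
    - [0,-0.98,0.29,0,0,0]
    - [0,-1,0.29,0,0,0]
    - [0,-1,0.29,0,0,0]
    - [0,-1,0.29,0,0,0]

```text
time: 49.6
tcp_pos: [0.5934, -0.0128, 0.1938]
tcp_rot: [0.067, 1.57, -0.066]
contact_force: [0.2, 0.7, -1.9]
opening: 0.0469
```

```bash
python3 -c "
from h import *
plan(.5983,-.0357,.085,-4.8)"
```

```text
t 49.6 tcp [ 0.5934 -0.0128  0.1938] yaw -4.8 -> -4.8 tilt 0.04 j1,j6 [-0.12 -0.03] open 0.0469 F [ 0.2  0.7 -1.9]
  delta [0.725, -0.15, 0.046] turn [-0.001, -0.0, -0.0]
```

Emit:
send_rows:
  deltas:
    - [0,-0.05,0.02,0,0,0]
    - [0.02,-0.1,0.03,0,0,0]
    - [0.08,-0.14,0.046,0,0,0]
    - [0.18,-0.15,0.046,0,0,0]
    - [0.3,-0.15,0.046,0,0,0]
    - [0.43,-0.15,0.046,0,0,0]
    - [0.55,-0.15,0.046,0,0,0]
    - [0.65,-0.15,0.046,0,0,0]
    - [0.7,-0.15,0.046,0,0,0]
    - [0.72,-0.15,0.046,0,0,0]
    - [0.72,-0.15,0.046,0,0,0]
    - [0.72,-0.15,0.046,0,0,0]

```text
time: 50.6
tcp_pos: [0.5993, -0.0361, 0.0866]
tcp_rot: [0.066, 1.568, -0.066]
contact_force: [0.3, 0.4, -2.0]
opening: 0.047
```

```bash
python3 -c "
from h import *
plan(.5983,-.0357,.064,-4.8)
crop('side',220,160,160,140,5,'pics/c5s.png')"
```

```text
t 50.6 tcp [ 0.5993 -0.0361  0.0866] yaw -4.8 -> -4.8 tilt 0.08 j1,j6 [-0.15 -0.07] open 0.047 F [ 0.3  0.4 -2. ]
  delta [0.151, 0.002, -0.007] turn [-0.001, 0.001, 0.0]
```

View pics/c5s.png

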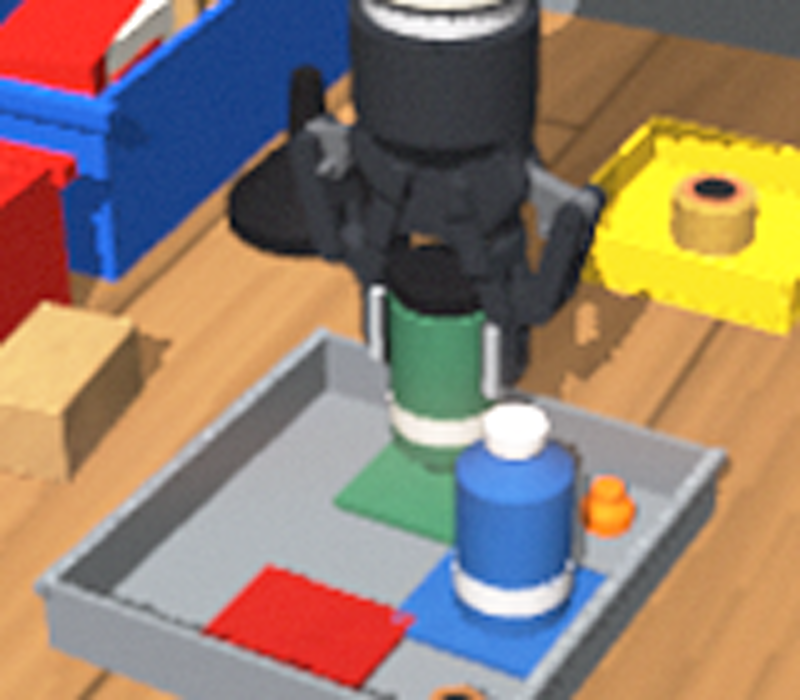

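Emit:
send_rows:
  deltas:
    - [0.03,0,-0.004,0,0,0]
    - [0.07,0,-0.004,0,0,0]
    - [0.1,0,-0.004,0,0,0]
    - [0.125,0,-0.004,0,0,0]
    - [0.14,0,-0.004,0,0,0]
    - [0.15,0,-0.004,0,0,0]
    - [0.153,0,-0.004,0,0,0]
    - [0.153,0,-0.004,0,0,0]

```text
time: 51.32
tcp_pos: [0.5976, -0.0358, 0.0647]
tcp_rot: [0.066, 1.571, -0.066]
contact_force: [-5.3, 0.8, 6.0]
opening: 0.0473
```

Emit:
send_rows:
  deltas:
    - [0,0,0,0,0,0]
    - [0,0,0,0,0,0]
    - [0,0,0,0,0,0]
    - [0,0,0,0,0,0]
  fingers: 72

```text
time: 51.65
tcp_pos: [0.5983, -0.0359, 0.0629]
tcp_rot: [0.066, 1.569, -0.066]
contact_force: [0.9, 0.1, 0.1]
opening: 0.0616
```

Emit:
send_rows:
  deltas:
    - [-0.05,0,0,0,0,0]
    - [-0.15,0,0,0,0,0]
    - [-0.3,0,0,0,0,0]
    - [-0.5,0,0,0,0,0]
    - [-0.7,0,0,0,0,0]
    - [-0.85,0,0,0,0,0]
    - [-0.93,0,0,0,0,0]
    - [-0.95,0,0,0,0,0]
    - [-0.95,0,0,0,0,0]

```text
time: 52.4
tcp_pos: [0.5984, -0.036, 0.2062]
tcp_rot: [0.066, 1.568, -0.067]
contact_force: [-0.6, -0.4, -0.6]
opening: 0.0615
```

```bash
python3 -c "
from h import *
plan(.6119,.2937,.2,-4.8)
crop('side',220,180,160,140,5,'pics/c6s.png')"
```

```text
t 52.4 tcp [ 0.5984 -0.036   0.2062] yaw -4.8 -> -4.8 tilt 0.09 j1,j6 [-0.15 -0.07] open 0.0615 F [-0.6 -0.4 -0.6]
  delta [0.041, 2.198, -0.096] turn [-0.001, 0.001, 0.0]
```

View pics/c6s.png

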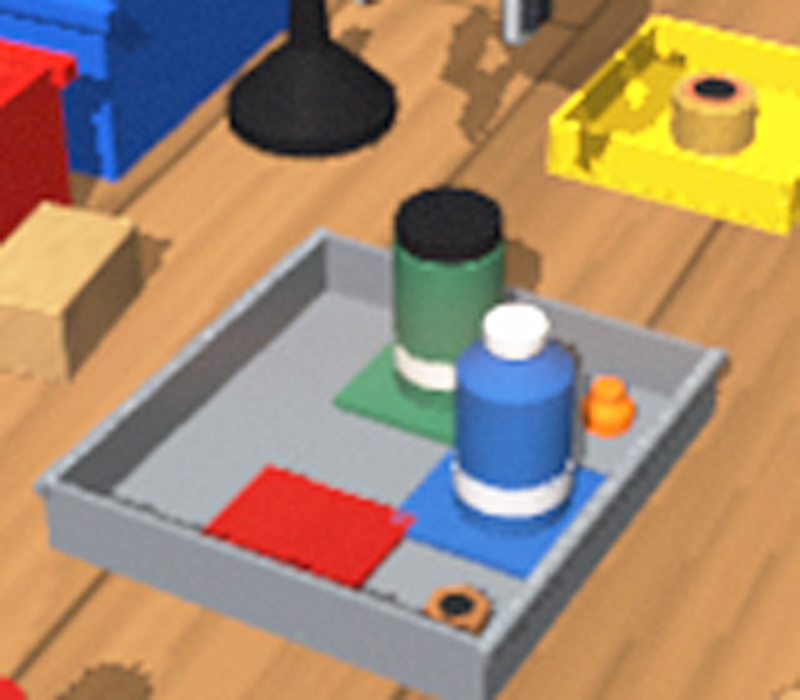

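Green stands upright on its tile at (447,300) in the crop, with blue at (515,430). The red can is next.

Emit:
send_rows:
  deltas:
    - [0,0.08,0,0,0,0]
    - [0,0.25,-0.01,0,0,0]
    - [0,0.48,-0.02,0,0,0]
    - [0,0.74,-0.03,0,0,0]
    - [0.01,1,-0.05,0,0,0]

```text
time: 52.87
tcp_pos: [0.6025, 0.116, 0.2017]
tcp_rot: [0.068, 1.573, -0.067]
contact_force: [1.3, 0.1, 0.9]
opening: 0.0615
```

Emit:
send_rows:
  deltas:
    - [0,0.25,-0.01,0,0,0]
    - [0,0.5,-0.02,0,0,0]
    - [0,0.73,-0.03,0,0,0]
    - [0,0.9,-0.04,0,0,0]
    - [0.01,1,-0.05,0,0,0]
    - [0.01,1,-0.05,0,0,0]
    - [0.01,1,-0.05,0,0,0]

```text
time: 53.45
tcp_pos: [0.6076, 0.2646, 0.2004]
tcp_rot: [0.064, 1.573, -0.067]
contact_force: [0.3, 0.2, -0.2]
opening: 0.0618
```

```bash
python3 -c "
from h import *
plan(.6119,.2937,.135,-4.8)"
```

```text
t 53.45 tcp [0.6076 0.2646 0.2004] yaw -4.8 -> -4.8 tilt 0.21 j1,j6 [0.33 0.41] open 0.0618 F [ 0.3  0.2 -0.2]
  delta [0.436, 0.197, 0.014] turn [0.0, -0.002, 0.001]
```

Emit:
send_rows:
  deltas:
    - [0,0.08,0.01,0,0,0]
    - [0,0.15,0.01,0,0,0]
    - [0.02,0.185,0.01,0,0,0]
    - [0.1,0.185,0.01,0,0,0]
    - [0.22,0.185,0.01,0,0,0]
    - [0.34,0.185,0.01,0,0,0]
    - [0.41,0.185,0.01,0,0,0]
    - [0.43,0.185,0.01,0,0,0]
    - [0.43,0.185,0.01,0,0,0]
    - [0.43,0.185,0.01,0,0,0]

```text
time: 54.28
tcp_pos: [0.6127, 0.2917, 0.1385]
tcp_rot: [0.067, 1.569, -0.066]
contact_force: [-0.3, 0.4, 0.6]
opening: 0.0616
```

```bash
python3 -c "
from h import *
plan(.6119,.2937,.060,-4.8)"
```

```text
t 54.28 tcp [0.6127 0.2917 0.1385] yaw -4.9 -> -4.8 tilt 0.05 j1,j6 [0.36 0.45] open 0.0616 F [-0.3  0.4  0.6]
  delta [0.523, 0.013, -0.007] turn [-0.001, 0.0, -0.0]
```

Emit:
send_rows:
  deltas:
    - [0.04,0.01,-0.007,0,0,0]
    - [0.12,0.01,-0.007,0,0,0]
    - [0.23,0.01,-0.007,0,0,0]
    - [0.35,0.01,-0.007,0,0,0]
    - [0.44,0.01,-0.007,0,0,0]
    - [0.5,0.01,-0.007,0,0,0]
    - [0.52,0.01,-0.007,0,0,0]
    - [0.52,0.01,-0.007,0,0,0]
    - [0.52,0.01,-0.007,0,0,0]

```text
time: 55.03
tcp_pos: [0.6119, 0.2936, 0.0606]
tcp_rot: [0.067, 1.569, -0.066]
contact_force: [1.0, 0.7, 1.0]
opening: 0.0615
```

Emit:
send_rows:
  deltas:
    - [0,0,0,0,0,0]
    - [0,0,0,0,0,0]
    - [0,0,0,0,0,0]
    - [0,0,0,0,0,0]
    - [0,0,0,0,0,0]
    - [0,0,0,0,0,0]
  fingers: 0

```text
time: 55.53
tcp_pos: [0.6122, 0.2938, 0.0618]
tcp_rot: [0.067, 1.567, -0.065]
contact_force: [-1.7, 0.0, 6.1]
opening: 0.0473
```

Emit:
send_rows:
  deltas:
    - [-0.03,0,0,0,0,0]
    - [-0.1,0,0,0,0,0]
    - [-0.2,0,0,0,0,0]
    - [-0.32,0,0,0,0,0]
    - [-0.45,0,0,0,0,0]
    - [-0.58,0,0,0,0,0]
    - [-0.68,0,0,0,0,0]
    - [-0.74,0,0,0,0,0]
    - [-0.76,0,0,0,0,0]
    - [-0.76,0,0,0,0,0]
    - [-0.76,0,0,0,0,0]

```text
time: 56.45
tcp_pos: [0.6109, 0.2931, 0.1725]
tcp_rot: [0.066, 1.572, -0.067]
contact_force: [-0.5, 1.1, -2.9]
opening: 0.047
```

```bash
python3 -c "
from h import *
plan(.608,.0878,.175,-4.8)
crop('side',150,200,200,190,4,'pics/c7s.png')"
```

```text
t 56.45 tcp [0.6109 0.2931 0.1725] yaw -4.8 -> -4.8 tilt 0.14 j1,j6 [0.36 0.45] open 0.047 F [-0.5  1.1 -2.9]
  delta [-0.015, -1.366, 0.097] turn [-0.001, -0.001, 0.001]
```

View pics/c7s.png

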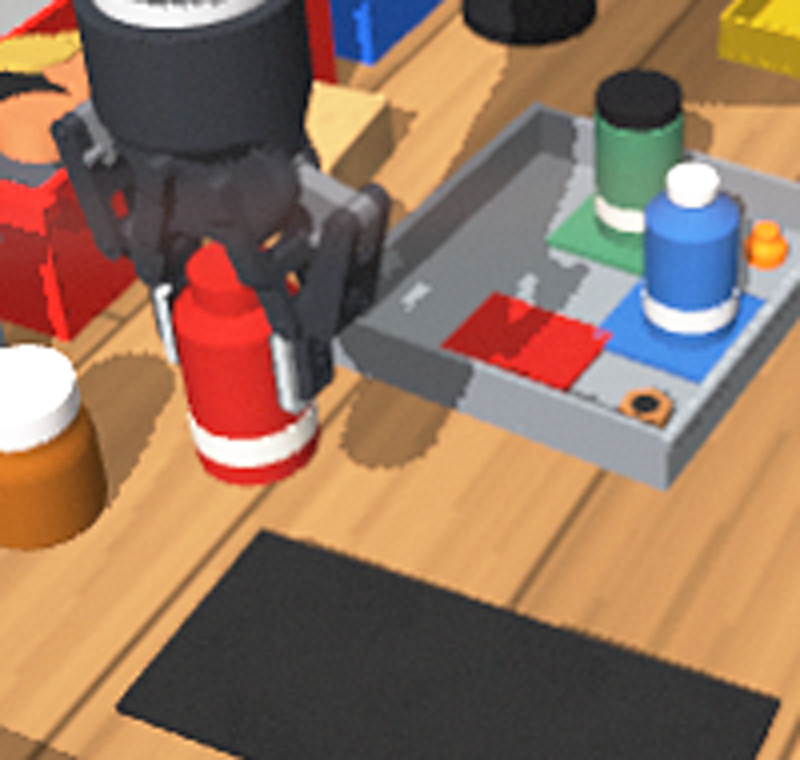

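Emit:
send_rows:
  deltas:
    - [0,-0.02,0,0,0,0]
    - [0,-0.08,0,0,0,0]
    - [0,-0.17,0.01,0,0,0]
    - [0,-0.28,0.02,0,0,0]
    - [0,-0.4,0.03,0,0,0]
    - [0,-0.53,0.04,0,0,0]
    - [0,-0.66,0.05,0,0,0]
    - [0,-0.79,0.06,0,0,0]
    - [0,-0.92,0.07,0,0,0]
    - [0,-1,0.07,0,0,0]

```text
time: 57.33
tcp_pos: [0.6091, 0.1392, 0.1741]
tcp_rot: [0.068, 1.569, -0.07]
contact_force: [0.0, 0.4, -2.3]
opening: 0.047
```

Emit:
send_rows:
  deltas:
    - [0,-0.1,0.01,0,0,0]
    - [0,-0.2,0.01,0,0,0]
    - [0,-0.28,0.02,0,0,0]
    - [0,-0.33,0.02,0,0,0]
    - [0,-0.36,0.02,0,0,0]
    - [0.02,-0.36,0.02,0,0,0]
    - [0.08,-0.36,0.02,0,0,0]
    - [0.16,-0.36,0.02,0,0,0]
    - [0.26,-0.36,0.02,0,0,0]
    - [0.36,-0.36,0.02,0,0,0]
    - [0.45,-0.36,0.02,0,0,0]
    - [0.51,-0.36,0.02,0,0,0]
    - [0.54,-0.36,0.02,0,0,0]
    - [0.54,-0.36,0.02,0,0,0]
    - [0.54,-0.36,0.02,0,0,0]

```text
time: 58.58
tcp_pos: [0.6077, 0.0893, 0.0928]
tcp_rot: [0.066, 1.57, -0.066]
contact_force: [-0.4, 0.7, -2.7]
opening: 0.0472
```

```bash
python3 -c "
from h import *
plan(.608,.0878,.0648,-4.8)
crop('side',220,180,160,140,5,'pics/c8s.png')"
```

```text
t 58.58 tcp [0.6077 0.0893 0.0928] yaw -4.8 -> -4.8 tilt 0.01 j1,j6 [0.05 0.14] open 0.0472 F [-0.4  0.7 -2.7]
  delta [0.187, -0.01, 0.003] turn [-0.0, -0.0, -0.0]
```

View pics/c8s.png

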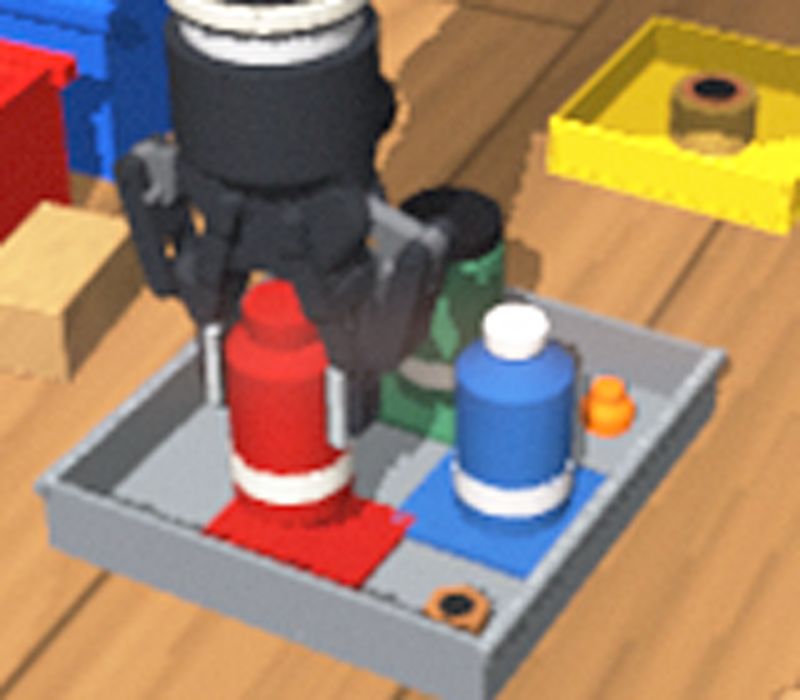

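Emit:
send_rows:
  deltas:
    - [0.03,-0.008,0,0,0,0]
    - [0.07,-0.008,0,0,0,0]
    - [0.11,-0.008,0,0,0,0]
    - [0.14,-0.008,0,0,0,0]
    - [0.165,-0.008,0,0,0,0]
    - [0.18,-0.008,0,0,0,0]
    - [0.187,-0.008,0,0,0,0]
    - [0.187,-0.008,0,0,0,0]
    - [0.187,-0.008,0,0,0,0]

```text
time: 59.38
tcp_pos: [0.6073, 0.0878, 0.0658]
tcp_rot: [0.066, 1.57, -0.066]
contact_force: [-4.9, 0.1, 3.8]
opening: 0.0473
```

Emit:
send_rows:
  deltas:
    - [0,0,0,0,0,0]
    - [0,0,0,0,0,0]
    - [0,0,0,0,0,0]
    - [0,0,0,0,0,0]
  fingers: 72

```text
time: 59.72
tcp_pos: [0.6079, 0.0878, 0.0649]
tcp_rot: [0.067, 1.569, -0.066]
contact_force: [-0.7, -0.6, 0.1]
opening: 0.0615
```

Emit:
send_rows:
  deltas:
    - [-0.05,0,0,0,0,0]
    - [-0.15,0,0,0,0,0]
    - [-0.3,0,0,0,0,0]
    - [-0.5,0,0,0,0,0]
    - [-0.7,0,0,0,0,0]
    - [-0.88,0,0,0,0,0]
    - [-0.98,0,0,0,0,0]
    - [-1,0,0,0,0,0]
    - [-1,0,0,0,0,0]

```text
time: 60.47
tcp_pos: [0.6083, 0.0878, 0.217]
tcp_rot: [0.067, 1.566, -0.066]
contact_force: [-0.9, 0.3, -0.7]
opening: 0.0615
```

Emit:
send_rows:
  deltas:
    - [0,0.08,0,0,0,0]
    - [0,0.24,-0.01,0,0,0]
    - [0,0.45,-0.02,0,0,0]
    - [0,0.66,-0.03,0,0,0]
    - [0,0.84,-0.04,0,0,0]
    - [0,0.96,-0.05,0,0,0]
    - [0,1,-0.05,0,0,0]
    - [0,1,-0.05,0,0,0]

```text
time: 61.13
tcp_pos: [0.6116, 0.2398, 0.2122]
tcp_rot: [0.063, 1.574, -0.065]
contact_force: [-0.2, 0.7, -0.5]
opening: 0.0614
```

Emit:
send_rows:
  deltas:
    - [0,0.08,0,0,0,0]
    - [0,0.24,-0.01,0,0,0]
    - [0,0.45,-0.02,0,0,0]
    - [0,0.66,-0.03,0,0,0]
    - [0,0.84,-0.04,0,0,0]
    - [0,0.96,-0.05,0,0,0]
    - [0,1,-0.05,0,0,0]
    - [0,1,-0.05,0,0,0]

```text
time: 61.8
tcp_pos: [0.6178, 0.3886, 0.214]
tcp_rot: [0.065, 1.571, -0.066]
contact_force: [-0.2, 0.3, 0.2]
opening: 0.061
```

```bash
python3 -c "
from h import *
plan(.608,.0878,.0648,-4.8)
crop('side',220,140,190,180,4,'pics/d1s.png')
crop('top',225,140,160,145,4,'pics/d1t.png')
crop('top',440,170,110,110,4,'pics/d1y.png')"
```

```text
t 61.8 tcp [0.6178 0.3886 0.214 ] yaw -4.8 -> -4.8 tilt 0.06 j1,j6 [0.48 0.57] open 0.061 F [-0.2  0.3  0.2]
  delta [0.996, -2.003, 0.103] turn [0.0, -0.001, 0.0]
```

View pics/d1s.png

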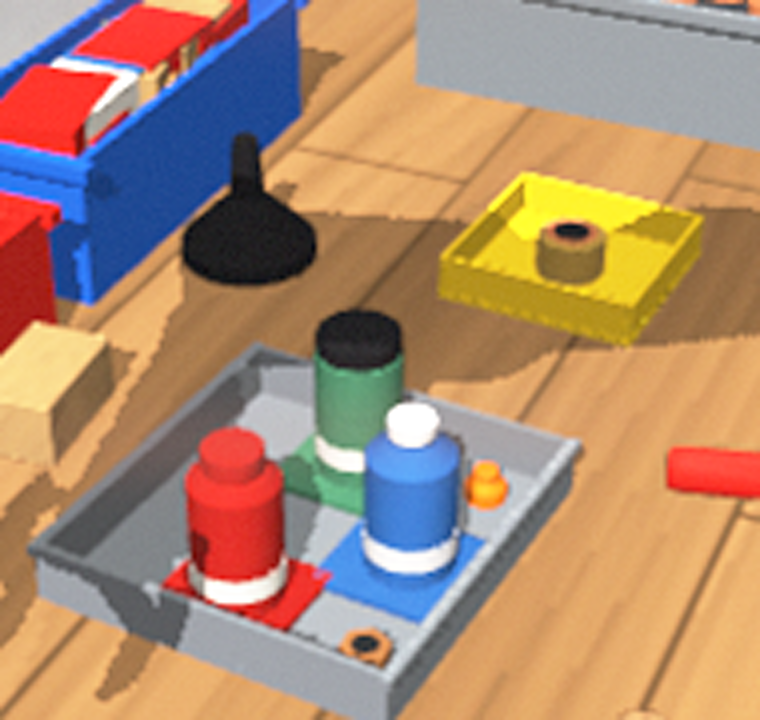

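View pics/d1t.png

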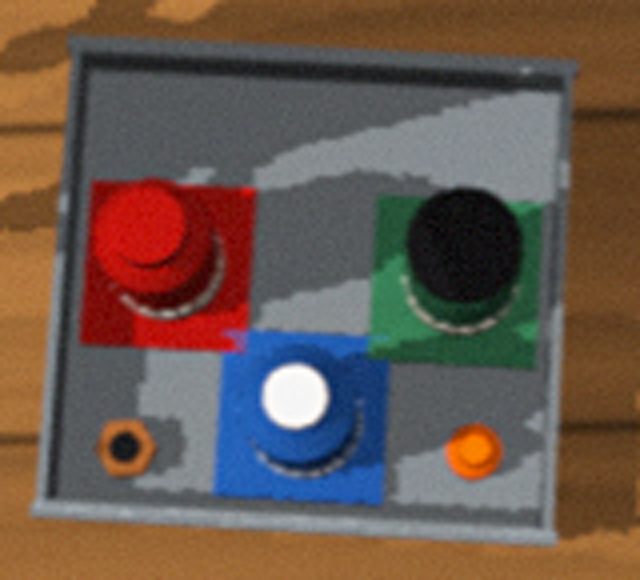

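View pics/d1y.png

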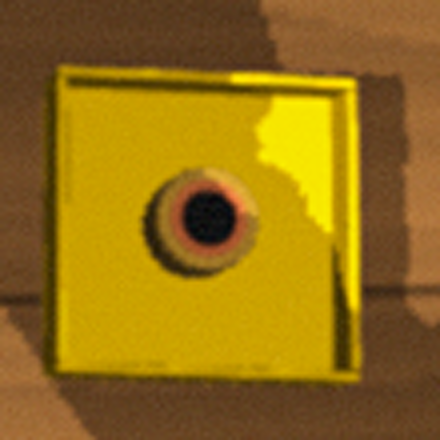

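```bash
python3 - <<'E'
from h import *
Z=lambda a:(np.array(a,float)+.5)/4-.5+[225,140]
for n,u,z,t in(("red",[142,223],.098,(.608,.0878)),("green",[464,245],.094,(.5983,-.0355)),("blue",[295,397],.098,(.5413,.031))):
    w=p2w(Z([u]),z)[0,:2];print(n,w.round(4),"off mm",((w-t)*1e3).round(1))
print("coupling",p2w(((np.array([[209,217.]])+.5)/4-.5+[440,170]),.032).round(4))
s=robot.get_state();print(s["time"],abs(s["qvel"]).max())
robot.finish_job()
E
```

```text
red [0.608  0.0888] off mm [-0.  1.]
green [ 0.5967 -0.0372] off mm [-1.6 -1.7]
blue [0.5377 0.0299] off mm [-3.6 -1.1]
coupling [[ 0.564  -0.2919  0.032 ]]
61.95 0.00893424819735629
the job is handed in; nothing more can be done
```

I finished the job and handed it in at about 62 s of the 141 s allowed. The system gives no verdict on hand-in, so the results below are from my own last camera checks.

- **Sequence:** I moved the red, green and blue cans upright onto the black mat. I then laid the coupling in the yellow tray. After that I put the cans back on their own tiles in the order blue, green, red.
- **Cans:** All three stand upright on the tile of their own colour. By the top camera they are about 1 mm (red), 2 mm (green) and 4 mm (blue) from the tile centres, against the 15 mm allowed. The blue reading was already about 3 mm off in the same direction at the start, so part of that may be measurement error.
- **Coupling:** It lies flat, bore up, about 3 mm from the middle of the yellow tray.
- **Arm:** The arm was clear of everything, over the mat side. The readings I took after each move never showed more than about 13 N of force, and I saw no can tip. No check failed or disagreed.

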